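# Settle a rocking pump rocker flat side down in the gauge nest

## Robot

A 6-joint arm with a two-finger parallel gripper is mounted at the origin on the work surface. World frame = base frame: x ahead of the robot, y to its left, z up, the work surface at z = 0. Lengths are in m, angles in rad, forces in N, time in s.
With the tool pointing down it reaches from about 0.375 to 0.925 m from the base axis. Payload 5.7 kg.
Tool frame: the origin (TCP) lies between the finger pads; the fingertips stand 8 mm ahead of it and the grasp point (between the pads) lies 11 mm behind it; z points along the fingers, y is the line along which they close (so a half turn about z gives the same grasp; the last joint's range is limited). The gripper opens to 85 mm and grips with 20 to 120 N. Pads are 22 mm wide; open, the fingers measure 114 mm over their backs; the gripper's body (76 mm by 85 mm) begins 54 mm behind the grasp point. The pads swing forward as they close: fully open they stand 13 mm farther back than shut.
Start: joints at [1.224, 0.359, 1.51, -0, 1.272, -0.115], TCP at [0.138, 0.584, 0.239] pointing down, gripper open.
Joint ranges: [-2.97, 2.97], [-1.01, 2.36], [0.21, 2.38], [-0.96, 4.11], [0.2, 2.71], [-2.98, 2.98]. Speed limits (rad/s): [2.39, 2.39, 3.14, 3.14, 3.14, 3.14].

## Interface

Orientations are given as a rotation vector (axis times angle).
In Python, from plant import env, optics, job gives the robot as it stands.
- The arm moves only by the shell command python3 -m handwheel 'ROWS' [FORCE]. ROWS is JSON, one flat list of numbers, 7 for each row, row after row: the shift along the tool's x, y, z as a fraction of full scale, then the turn, a rotation vector about the tool's x, y, z as a fraction of full scale, then the closure, from -1 (fully open) to 1 (shut). In form: [x, y, z, ax, ay, az, claw, x, y, z, ax, ay, az, claw, ...]. A call has 1 to 10 rows; each row is the pose to reach, as a shift and turn from the pose commanded when the call began, along the tool's axes at that moment; what a row does not reach only later rows make up. Full scale, the value 1, is 50 cm for a shift and 45 degrees for a turn. A row lasts 1/12 s, in which the tool goes at most 41.7 mm and 7.16 degrees, less where a joint would pass 70% of its speed; a pose out of reach is approached as far as the arm can. A call with a number of a shift or a turn outside -1 to 1 is refused whole. A call with a gripper value outside its range is refused whole. The fingers move at their own pace and stop on an object; FORCE is the grip in N (left out, the last holds). Time passes only in rows, so rows that repeat a pose let the fingers close. It gives the time, the measured TCP pose, the force, the opening and the grip force at its end, in the units of the state.
- env.observe(): the state, without advancing time (a new reading comes with each control period).
- optics.grab_frame(name): name is "side" or "top"; returns (picture, depth): 384x512x3 uint8, red, green, blue; 384x512 float32, m along the optical axis (not along the pixel's ray), 0 where there is no reading.
- optics.calibration(name): a dict with "fx", "fy", "cx", "cy" (pixels), "dist" ([k1, k2, p1, p2, k3] as OpenCV has them; the pictures are not rectified), "R" (3x3) and "t" (3): a world point X has camera coordinates R X + t. Camera axes: x right, y down, z forward; pixel columns grow to the right and rows downward; lengths in m; the calibration is good to about 2 mm. A picture is of the moment at which its call begins. calibration takes no time and is no camera call.
- job.job_done(): hands the job in; it is judged then, once.
The state is a dict: "clock": time; "joint_pos": joint angles; "joint_velocities": joint speeds; "effort": joint torques, N m; "eef_pos": TCP position; "ee_rot": TCP orientation; "wrist_force": force on the tool from outside, world axes, zero at the start; "ft_torque": the same for the moment, N m; "gripper_width": finger opening in m; "finger_force": force on a finger pad.
Only numpy, scipy, OpenCV 4.12 (cv2) and the standard library are available. Lean on these libraries where they do the work, as an engineer would, in place of code of your own. Each camera call takes 0.05 s, during which the arm holds its last target. There are 200 camera calls.

## Task

The half-round pump rocker is rocking on its round back on the bench: still it, turn it over (you can lean it against the steel stop to change your grip) and set it flat side down in the nest under the dial gauge, pushed fully home against all three pins, then let go. Set it down gently, never letting it drop, do not touch the gauge, and leave the other things on the bench where they are.

Things in the scene. Friction and masses are not known exactly. Their poses are not given: they have to be found in the camera images.
- rocker_mid (a point): the rocker: solid bare-steel half cylinder, radius 30, 52 mm long, 0.4 to 0.63 kg, flat parallel ends. Flat face 60 x 52 mm; 30 mm from flat face to crown. The point lies mid-length, half-way (15 mm) from flat face to crown. y runs along its length; z points from the flat face out through the round crown: down at the start, when it rocks on its back on the table, up when its flat face is down
- stop_face (a point): dark steel stop fixed on the table: upright 12 thick, 44 wide, 38 mm high; behind it a 10 mm high foot to 57 mm behind the front face. The point is the middle of the front face's bottom edge, on the table; x points into the stop, y along the face, z up. The rocker, on the table with its round back against this face, stays leaning at any angle, e.g. flat face upright
- nest (a point): nest on the fixed stone plate (190 x 170, top 20 mm above the table): the point on the plate's top where the middle of the rocker's flat face belongs, its length along y, either way round; z up. Three steel pins, 8 mm across, 10 mm high: two at x +34, y +14 and -14 mm, for a long edge; one at x -18, y +30 mm, for the end on the +y side. Home, the rocker touches all three
- gauge: dial gauge stand fixed on the plate; origin and axes as the nest's. Column radius 7 (foot 16) at x +76 mm, 197 mm high; an arm at 180 mm; dial 44 mm across at x 5 to 23, 160 mm up; 8 mm stem at x +14 mm, its tip 105 mm above the plate. It overhangs the nest: come in leaning, from the -x side, fingers pointing down and towards +x
- block_mid (a point): bystander, leave alone: steel gauge block 35 x 9 x 30 mm standing on the inspection plate beside the nest; the point is 15 mm above its underside
- nut_mid (a point): bystander, leave alone: steel hex nut, 38 mm over its corners, 18 mm high, lying beside the stop; the point is 9 mm above its underside
- bearing_mid (a point): bystander, leave alone: steel ring bearing, 52 mm across, 15 mm high, beside the stop; the point is 7.5 mm above its underside
- tin_mid (a point): bystander, leave alone: small bare metal tin, 56 mm across, 50 mm high; the point is 25 mm above its underside
- gland_mid (a point): bystander, leave alone: brass flanged bush, 56 mm across, 34 mm high; the point is 17 mm above its underside
- driver_mid (a point): bystander, leave alone: screwdriver 200 mm long lying along its x; the point is 12 mm above its underside
- hub_mid (a point): bystander, leave alone: dark steel coupling hub, 84 mm across, 55 mm high; the point is 27 mm above its underside
There are look-alikes about, which are no part of the job. What is shaped like the part that bears rocker_mid but pink or purple is not meant.

How it is judged:
At the end, for the whole second after the job is handed in: the rocker lies at rest and released with its flat face down on the plate (crown up within 3.4 degrees), within 3.5 mm of its place against the three pins both along and across, and square to them within 3.4 degrees (angle between rocker_mid's own z axis and vertical below 0.06 rad and x of rocker_mid in the frame of nest between -0.0035 and 0.0035 m and y of rocker_mid in the frame of nest between -0.0035 and 0.0035 m and z of rocker_mid in the frame of nest between 0.011 and 0.019 m and angle between the y axis of rocker_mid and the y axis of nest, either way round below 0.06 rad and linear speed of rocker below 0.02 m/s and angular speed of rocker below 0.2 rad/s and contact force between rocker and the fingers below 0.05 N); the robot touches nothing.
It fails at once if the rocker is dropped: it moves faster than 0.5 m/s with no finger on it (linear speed of rocker above 0.5 m/s and contact force between rocker and the fingers below 0.02 N).
It fails at once if the dial gauge is touched with more than 2 N (contact force between gauge and anything else above 2 N).
It fails at once if a bystander is moved more than 15 mm (distance of any of block_mid, nut_mid, bearing_mid, tin_mid, gland_mid, driver_mid, hub_mid from where it was at the start of the episode above 0.015 m).
It also fails if it takes over 69 s, if anything falls off the work surface, if the arm or the gripper's body presses on something with over 40 N, if the wrist force passes 120 N, or if a joint passes its speed limit or range.

## Working session

There is one attempt and no reset: what is moved stays moved. The work goes in short steps, Python scripts to look and compute and a shell command to move; the robot and the scene stay as the last step left them, time stands still between calls to the robot, and variables do not carry over. Pictures are saved under pics/ and viewed, at most 10 in all, crops included, and the job is handed in when it is done.

```bash
ls; mkdir -p pics
cat > h.py <<'E'
import numpy as np, cv2
from plant import env, optics, job
def snap(n):
    p,d=optics.grab_frame(n); np.savez(f'{n}.npz',p=p,d=d); return p,d
def save(img,f): cv2.imwrite('pics/'+f,cv2.cvtColor(img,cv2.COLOR_RGB2BGR))
def load(n):
    z=np.load(f'{n}.npz'); return z['p'],z['d']
def world(n,uv,z):
    c=optics.calibration(n); K=np.array([[c['fx'],0,c['cx']],[0,c['fy'],c['cy']],[0,0,1]])
    uv=np.array(uv,float).reshape(-1,1,2); q=cv2.undistortPoints(uv,K,np.array(c['dist'])).reshape(-1,2)
    q=np.c_[q,np.ones(len(q))]*np.array(z).reshape(-1,1)
    return (q-np.array(c['t']))@np.array(c['R'])
def onplane(n,uv,h):
    c=optics.calibration(n); o=-np.array(c['R']).T@np.array(c['t'])
    a=world(n,uv,np.ones(len(uv))); r=a-o
    return o+r*((h-o[2])/r[:,2])[:,None]
def cloud(n,d):
    v,u=np.mgrid[0:384,0:512]; return world(n,np.stack([u,v],-1).reshape(-1,2),d.reshape(-1)).reshape(384,512,3)
def proj(n,X):
    c=optics.calibration(n); K=np.array([[c['fx'],0,c['cx']],[0,c['fy'],c['cy']],[0,0,1]])
    return cv2.projectPoints(np.array(X,float).reshape(-1,3),cv2.Rodrigues(np.array(c['R']))[0],np.array(c['t'],float),K,np.array(c['dist']))[0].reshape(-1,2)
E
python3 - <<'E'
from h import *
for n in('top','side'):
    p,d=snap(n); save(cv2.resize(p,(800,600)),n+'0.png')
    c=optics.calibration(n); print(n,-np.array(c['R']).T@np.array(c['t']),c['fx'],np.round(c['R'],2).tolist())
print(env.observe())
E
```

```text
pics
top [0.33736764 0.00329618 1.31290692] 408.2509747738275 [[0.01, -1.0, 0.01], [-0.98, -0.01, -0.19], [0.19, -0.01, -0.98]]
side [-0.15977102 -1.06439955  0.81396229] 415.5896826493158 [[0.82, -0.57, 0.01], [-0.29, -0.42, -0.86], [0.5, 0.7, -0.51]]
{'clock': 0.1, 'joint_pos': array([ 1.22387085e+00,  3.59443276e-01,  1.51130335e+00,  1.03926490e-05,
        1.27250278e+00, -1.15111350e-01]), 'joint_velocities': array([ 0.00024076, -0.0025428 ,  0.00033423, -0.0007699 , -0.00087159,
       -0.00026042]), 'effort': array([-1.41381894e-03, -5.28655672e+01, -2.79350317e+01, -2.95696982e-04,
        5.11389953e-03, -1.47246737e-05]), 'eef_pos': array([0.13765601, 0.58339331, 0.23853943]), 'ee_rot': array([-3.63277676e-01, -3.12012552e+00,  2.52938848e-03]), 'wrist_force': array([0.84899151, 0.11160112, 0.36502522]), 'ft_torque': array([-0.05241668,  0.01529721,  0.04182676]), 'finger_force': 0.0, 'gripper_width': 0.08539516262763035}
```

View pics/top0.png

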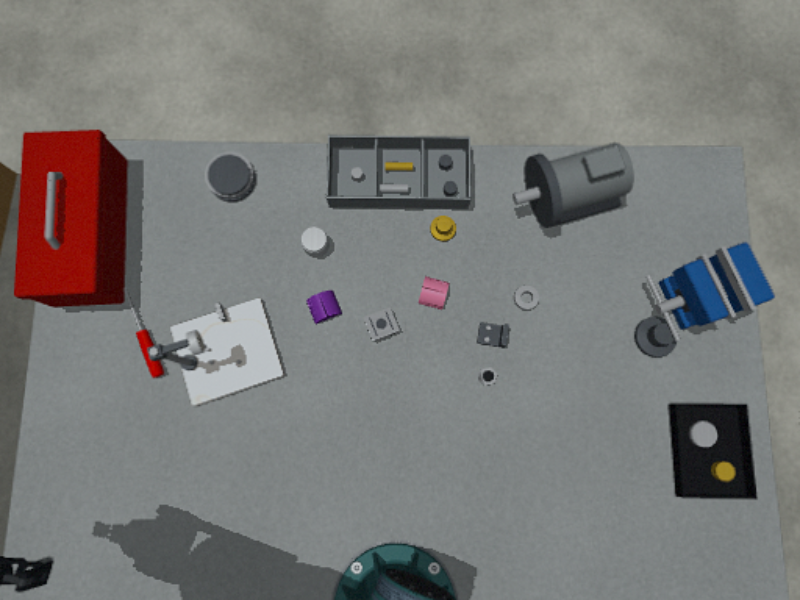

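View pics/side0.png

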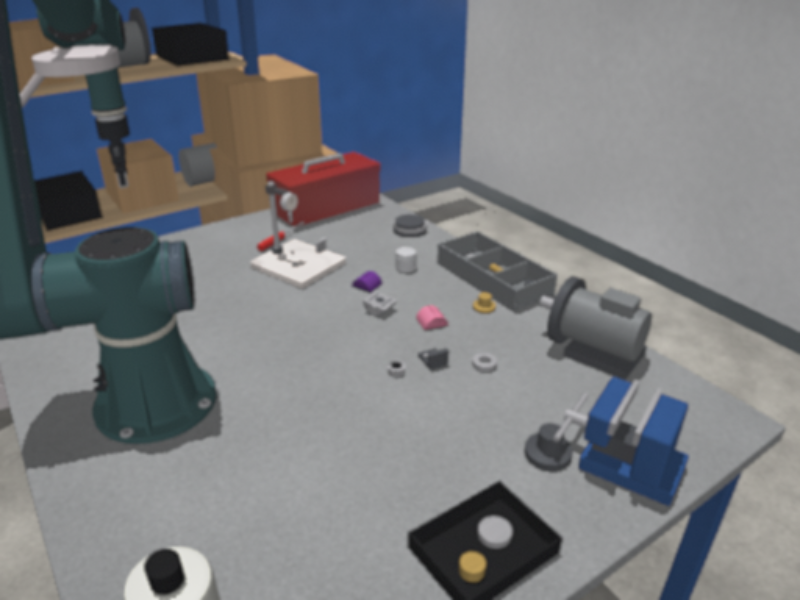

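Top: plate about (228,350), rocker (flat face up) about (382,325), stop (493,334), nut (488,376), bearing (526,297). Zooming in on the rocker/stop and the plate.

Run:
```python
from h import *
p,d=load('top')
a=cv2.resize(p[180:250,225:345],None,fx=6.6,fy=6.6,interpolation=cv2.INTER_CUBIC)[:,:795]
save(a,'rock.png')
b=cv2.resize(p[180:265,80:190],None,fx=7,fy=7,interpolation=cv2.INTER_CUBIC)
save(b,'plate.png')
X=cloud('top',d)
for v in range(196,222,3): print(v,[int(round(z*1000)) for z in X[v,228:262:2,2]])
```

```text
196 [-3, -1, 3, -4, 0, 1, 2, -5, 0, 1, 4, 0, 6, -3, -3, -4, -3]
199 [-1, 2, 2, 1, 0, 4, -1, 29, 23, 28, 24, 26, -5, -4, -2, 3, -1]
202 [-4, 8, -2, 36, 35, 26, 31, 30, 27, 28, 27, 28, -5, 3, 1, 0, -2]
205 [4, -2, 0, 32, 33, 34, 33, 34, 31, 27, 25, 28, 20, 2, 2, 1, 2]
208 [-1, 1, -6, 31, 33, 33, 35, 28, 35, 26, 28, 28, 25, 22, -1, -1, 3]
211 [-5, 1, -1, -2, 36, 39, 30, 30, 29, 27, 31, 26, 29, 26, -4, 0, 1]
214 [-1, 1, 0, 0, -9, 34, 35, 34, 29, 29, 26, 6, -1, -2, 2, -3, -2]
217 [-1, 1, 2, -3, 2, 33, 27, 9, -4, -2, 2, 3, 0, 2, 1, -5, 2]
220 [1313, -2, 1, 0, 4, -6, -4, -2, -5, -1, 1, 0, 1, 2, -1, -1, -2]
```

View pics/rock.png

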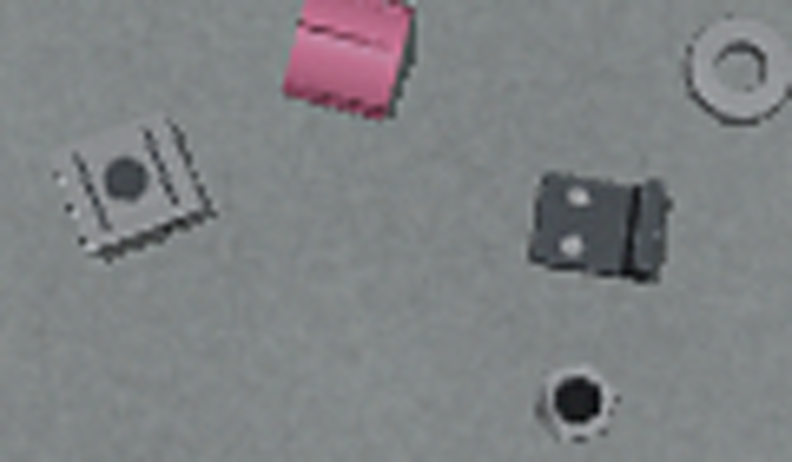

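View pics/plate.png

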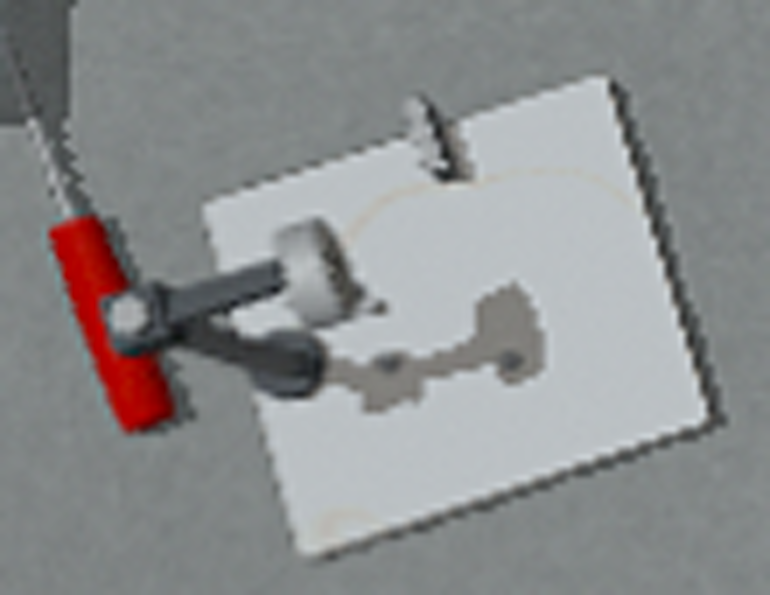

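Rock crop: flat face up with grooves along its axis, centre about (137,190); stop upright at (650,230), its front facing image right, screwed foot to the left. Plate crop: pins at about (385,360), (510,360) and (375,305), column foot (295,365), gauge block (435,140).

```bash
cat > meas.py <<'E'
from h import *
def rect(P):
    (c,s,a)=cv2.minAreaRect((P[:,:2]*1000).astype(np.float32)); return np.round(c,1),np.round(s,1),round(a,1)
def plane(P):
    for _ in range(3):
        c=np.median(P,0); A=np.c_[P[:,:2]-c[:2],np.ones(len(P))]; k=np.linalg.lstsq(A,P[:,2],rcond=None)[0]; r=P[:,2]-A@k; P=P[abs(r)<2*r.std()+1e-4]
    n=np.array([-k[0],-k[1],1]); return n/np.linalg.norm(n),P.mean(0),r.std()
E
python3 - <<'E'
from meas import *
p,d=load('top'); X=cloud('top',d)
for k in range(2):
    if k: p,d=snap('top'); X=cloud('top',d)
    R=X[194:222,230:262].reshape(-1,3); R=R[(R[:,2]>.015)]
    print('rocker',rect(R),plane(R),len(R))
    z=np.load('top.npz')
S=X[200:226,300:330].reshape(-1,3)
print('stop up',rect(S[(S[:,2]>.027)&(S[:,2]<.05)])); print('foot',rect(S[(S[:,2]>.005)&(S[:,2]<.02)]))
ps=X[185:262,100:185].reshape(-1,3); ps=ps[abs(ps[:,2]-.02)<.008]; print('plate',rect(ps),np.median(ps[:,2]))
f=lambda c:[[80+c[0]/7-.43,180+c[1]/7-.43]]
for c in[(385,360),(510,360),(375,305)]: print(c,onplane('top',f(c),.03))
print('foot col',onplane('top',f((295,365)),.03),'coltop',onplane('top',f((125,310)),.217))
g=lambda c:[[225+c[0]/6.6-.43,180+c[1]/6.6-.43]]
for c in[(641,178),(668,181),(659,281),(630,277),(545,172),(530,262)]: print('stop',c,onplane('top',g(c),.038 if c[0]>600 else .01)[0].round(4))
for c,h in[((740,70),.015),((578,402),.018)]: print('br/nut',onplane('top',g(c),h)[0].round(4))
E
```

```text
rocker (array([457.7,   7.3]), array([232.4,  63.1]), 17.1) (array([ 0.05650858, -0.14483551,  0.9878408 ]), array([0.54163395, 0.03269196, 0.02958787]), np.float64(0.0022791491187866223)) 315
rocker (array([456.7,   8.9]), array([230.6,  62.4]), 17.8) (array([-0.00940153, -0.03180472,  0.99944988]), array([0.54056334, 0.03634685, 0.02915793]), np.float64(0.0026111087038273367)) 317
stop up (array([ 521. , -216.9]), array([12.5, 42.6]), 82.8)
foot (array([ 531.6, -190.4]), array([80.5, 90.7]), 4.7)
plate (array([480.7, 370. ]), array([177.5, 241.3]), 19.5) 0.019728133897400794
(385, 360) [[0.462454   0.37269409 0.03      ]]
(510, 360) [[0.46279242 0.31720376 0.03      ]]
(375, 305) [[0.48709559 0.37871646 0.03      ]]
foot col [[0.45998868 0.41237933 0.03      ]] coltop [[0.46275996 0.41847663 0.217     ]]
stop (641, 178) [ 0.5434 -0.2143  0.038 ]
stop (668, 181) [ 0.542  -0.2272  0.038 ]
stop (659, 281) [ 0.4939 -0.2217  0.038 ]
stop (630, 277) [ 0.4957 -0.2079  0.038 ]
stop (545, 172) [ 0.5505 -0.1721  0.01  ]
stop (530, 262) [ 0.5061 -0.1641  0.01  ]
br/nut [ 0.6013 -0.2681  0.015 ]
br/nut [ 0.4378 -0.185   0.018 ]
```

Run:
```python
from meas import *
p,d=load('top'); X=cloud('top',d)
f=lambda c:[80+c[0]/7-.43,180+c[1]/7-.43]
C=onplane('top',[f(c) for c in[(205,205),(605,75),(718,425),(310,555)]],.02)
print(C.round(4)); 
for i in range(4):
    e=C[(i+1)%4]-C[i]; print(np.linalg.norm(e).round(4),np.degrees(np.arctan2(e[1],e[0])).round(1))
print('plate c',C.mean(0).round(4))
m=(X[...,2]>.012)&(X[...,2]<.06); m2=np.zeros_like(m); m2[190:225,228:266]=m[190:225,228:266]
n,l,s,_=cv2.connectedComponentsWithStats(m2.astype(np.uint8)); k=1+s[1:,4].argmax(); print('rocker',rect(X[l==k]),s[k,4])
g=lambda c:[225+c[0]/6.6-.43,180+c[1]/6.6-.43]
G=onplane('top',[g(c) for c in[(75,155),(110,230),(145,130),(180,205)]],.03); print(G.round(4))
# average of 4 side frames not needed; enlarged pins both cameras
a=cv2.resize(p[212:242,124:162],(530,420),interpolation=cv2.INTER_CUBIC)
q,_=load('side'); uv=proj('side',[[.475,.345,.03]])[0].astype(int); print(uv)
b=cv2.resize(q[uv[1]-14:uv[1]+16,uv[0]-12:uv[0]+7],(266,420),interpolation=cv2.INTER_CUBIC)
save(np.hstack([a,b]),'pins.png')
```

```text
[[0.5334 0.4611 0.02  ]
 [0.5952 0.2834 0.02  ]
 [0.4351 0.225  0.02  ]
 [0.3766 0.403  0.02  ]]
0.1881 -70.8
0.1703 -160.0
0.1873 108.2
0.1671 20.3
plate c [0.4851 0.3431 0.02  ]
rocker (array([540.7,  36. ]), array([51.8, 59.8]), 22.6) 313
[[0.5536 0.0573 0.03  ]
 [0.5173 0.04   0.03  ]
 [0.5662 0.0237 0.03  ]
 [0.5297 0.0065 0.03  ]]
[187 163]
```

View pics/pins.png

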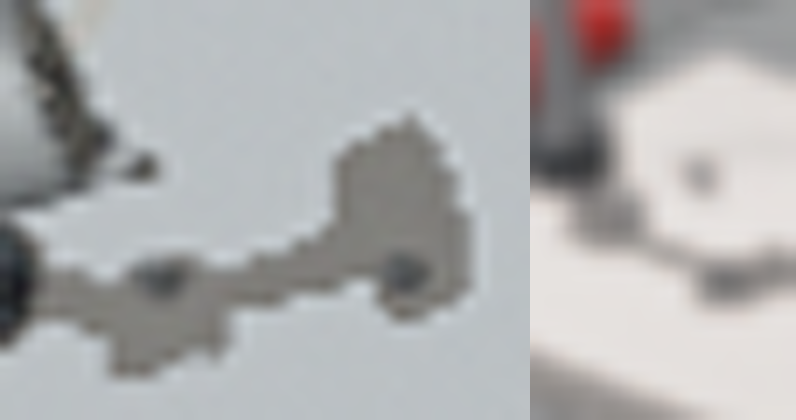

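Pins crop: left (top view) pins at (165,275) and (405,272), something at (143,167); right (side view) dark spots at (697,175), (610,210), (725,280).

Run:
```python
from meas import *
from scipy.optimize import least_squares
a=lambda c:[124+c[0]/13.95-.5,212+c[1]/14-.5]
b=lambda c:[175+(c[0]-530)/14-.5,149+c[1]/14-.5]
L=np.array([[34,14,25],[-18,30,25],[34,-14,25]])/1000
def W(q,P): 
    c,s=np.cos(q[2]),np.sin(q[2]); return np.c_[q[0]+c*P[:,0]-s*P[:,1],q[1]+s*P[:,0]+c*P[:,1],.005+P[:,2]*0+.02]
T=np.array([a((165,275)),a((405,272)),a((143,167))]); S=np.array([b((610,205)),b((725,280)),b((697,175))])
for use in('top','side','both','top2'):
    def r(q):
        w=W(q,L); o=[(q[2]-np.radians(109.4))*60]
        if use!='side': e=proj('top',w)-T; o+=list((e if use!='top2' else e[:2]).ravel())
        if use in('side','both'): o+=list((proj('side',w)-S).ravel())
        return np.array(o)
    s=least_squares(r,[.487,.345,1.9],x_scale=[.01,.01,.1]); print(use,s.x[:2].round(4),np.degrees(s.x[2]).round(2),r(s.x).round(1))
q=s.x
st=W(q,np.array([[14,0,0.]])/1000); st[0,2]=.125; print('stem px crop',(proj('top',st)[0]-[124,212]+.5)*14, (proj('side',st)[0]-[175,149]+.5)*14+[530,0])
```

```text
top [0.4859 0.3436] 109.32 [-0.1  0.2  0.3  0.5 -0.  -0.7 -0.3]
side [0.4847 0.3442] 109.49 [ 0.1  1.1  0.3 -0.7 -0.2 -0.4 -0.1]
both [0.4855 0.3438] 109.41 [ 0.   0.1  0.5  0.4  0.1 -0.7 -0.2  1.3  0.3 -0.5 -0.2 -0.2 -0.1]
top2 [0.4864 0.3447] 109.35 [-0.1 -0.1  0.2  0.1 -0.2]
stem px crop [103.02159941 135.12973053] [ 683.96315503 -101.92955205]
```

```bash
cat > go.py <<'E'
import sys,json,os
from h import *
from scipy.spatial.transform import Rotation as Ro
r=np.radians
def Rt(az,b):  # az: world azimuth of tool y (deg), b: tilt towards tool x (deg)
    a=r(az); B=np.array([[-np.sin(a),np.cos(a),0],[np.cos(a),np.sin(a),0],[0,0,-1]]).T
    return Ro.from_matrix(B)*Ro.from_euler('y',b,degrees=True)
def cur():
    s=env.observe(); return np.array(s['eef_pos']),Ro.from_rotvec(s['ee_rot']),s
def rows(p,az,b,grasp=None):
    """p = TCP target, world"""
    c,R,s=cur(); T=Rt(az,b); d=R.inv().apply(np.array(p)-c); w=(R.inv()*T).as_rotvec()
    print('shift',(d/.5).round(4),'turn',(w/(np.pi/4)).round(4),'rows>=',round(max(np.linalg.norm(d)/.0417,np.linalg.norm(w)/r(7.16)),1),'clock',round(s['clock'],2),'w',round(s['gripper_width'],4))
def tcp(g,az,b,back=.011): # TCP for a wanted grasp point g
    return np.array(g)+Rt(az,b).apply([0,0,back])
def log():
    s=env.observe(); L=json.load(open('log.json')) if os.path.exists('log.json') else []
    L.append([list(map(float,s[k])) for k in('joint_pos','eef_pos','ee_rot')]); json.dump(L,open('log.json','w'))
E
python3 - <<'E'
from go import *
log(); rows([.541,.0365,.17],24,0)
E
```

```text
shift [-1.0365 -0.8792  0.1383] turn [-1.8000e-03  6.0000e-04  1.1715e+00] rows>= 16.4 clock 0.15 w 0.0853
```

```bash
python3 -m handwheel '[-0.52,-0.44,0,0,0,0.58,-1,-0.52,-0.44,0,0,0,0.58,-1,-0.52,-0.44,0,0,0,0.58,-1,-0.52,-0.44,0,0,0,0.58,-1,-0.52,-0.44,0,0,0,0.58,-1,-0.52,-0.44,0,0,0,0.58,-1,-0.52,-0.44,0,0,0,0.58,-1,-0.52,-0.44,0,0,0,0.58,-1,-0.52,-0.44,0,0,0,0.58,-1,-0.52,-0.44,0,0,0,0.58,-1]'
python3 - <<'E'
from go import *
log(); rows([.541,.0365,.17],24,0)
rows([.541,.0365,.17],24,-30); print(cur()[2]['joint_pos'])
E
```

```text
clock: 0.98
eef_pos: [0.3417, 0.3081, 0.2393]
ee_rot: [1.065, 2.955, -0.001]
wrist_force: [0.0, 0.3, 0.0]
gripper_width: 0.0853
finger_force: 0.0
shift [-0.6536 -0.1639  0.1388] turn [-3.000e-04  6.000e-04  5.856e-01] rows>= 8.2 clock 0.98 w 0.0853
shift [-0.6536 -0.1639  0.1388] turn [ 0.153  -0.6542  0.5721] rows>= 8.2 clock 0.98 w 0.0853
[ 5.83885751e-01  1.55852588e-01  1.79827503e+00 -4.85055836e-04
  1.18766788e+00 -2.94714239e-01]
```

```bash
python3 -m handwheel '[-0.654,-0.164,0.139,0.153,-0.654,0.572,-1,-0.654,-0.164,0.139,0.153,-0.654,0.572,-1,-0.654,-0.164,0.139,0.153,-0.654,0.572,-1,-0.654,-0.164,0.139,0.153,-0.654,0.572,-1,-0.654,-0.164,0.139,0.153,-0.654,0.572,-1,-0.654,-0.164,0.139,0.153,-0.654,0.572,-1,-0.654,-0.164,0.139,0.153,-0.654,0.572,-1,-0.654,-0.164,0.139,0.153,-0.654,0.572,-1,-0.654,-0.164,0.139,0.153,-0.654,0.572,-1,-0.654,-0.164,0.139,0.153,-0.654,0.572,-1]'
python3 - <<'E'
from go import *
log(); print(cur()[2]['joint_pos'])
L=json.load(open('log.json'))
# hypothesised wrist: R = Rz(q1)Ry(q2+q3)Rz(q4)Ry(q5)Rz(q6)*C
for j,p,e in L:
    M=Ro.from_euler('ZYZYZ',[j[0],j[1]+j[2],j[3],j[4],j[5]]); print((M.inv()*Ro.from_rotvec(e)).as_rotvec().round(3))
    A=Ro.from_euler('ZYZYZ',[j[0],j[1]+j[2],-j[3],j[4],j[5]]); print('  ',(A.inv()*Ro.from_rotvec(e)).as_rotvec().round(3))
E
```

```text
clock: 1.82
eef_pos: [0.5418, 0.0387, 0.1688]
ee_rot: [1.455, 2.247, -0.39]
wrist_force: [-0.3, -0.5, 0.9]
gripper_width: 0.0854
finger_force: 0.0
[ 0.27752527  0.37834444  1.83476029 -0.64896354  0.95688108  0.24631499]Traceback (most recent call last):
  File "<stdin>", line 6, in <module>
  File "scipy/spatial/transform/_rotation.pyx", line 1413, in scipy.spatial.transform._rotation.Rotation.from_euler
ValueError: Expected axis specification to be a non-empty string of upto 3 characters, got ZYZYZ
```

```bash
cat > kin.py <<'E'
from go import *
from scipy.optimize import least_squares
def Rj(j): return Ro.from_euler('ZYZ',[j[0],j[1]+j[2],j[3]])*Ro.from_euler('YZ',[j[4],j[5]])
def feat(j):
    A=Ro.from_euler('ZY',[j[0],j[1]]); F=Ro.from_euler('ZY',[j[0],j[1]+j[2]]); c1=Ro.from_euler('z',j[0])
    return np.c_[c1.apply([1,0,0]),[0,0,1],A.apply([0,0,1]),F.apply([0,0,1]),F.apply([1,0,0]),Rj(j).apply([0,0,1])]
def fit(reg=1e-4):
    L=json.load(open('log.json')); A=np.vstack([feat(j) for j,_,_ in L]); y=np.concatenate([p for _,p,_ in L])
    x0=np.array([0,.4,.4,.4,0,.2]); x=x0+np.linalg.lstsq(np.vstack([A,reg*np.eye(6)]),np.r_[y-A@x0,np.zeros(6)],rcond=None)[0]
    return x,np.abs(A@x-y).max(),np.linalg.svd(A)[1]
lo=np.array([-2.97,-1.01,.21,-.96,.2,-2.98]);hi=np.array([2.97,2.36,2.38,4.11,2.71,2.98])
def ik(p,az,b,q0=None):
    x,_,_=fit(); L=json.load(open('log.json'))
    T=Rt(az,b)*C.inv(); best=None
    for s in [l[0] for l in L]+([q0] if q0 is not None else []):
        f=lambda q:np.r_[(feat(q)@x-p)*5,(Rj(q).inv()*T).as_rotvec()]
        o=least_squares(f,np.clip(s,lo+.01,hi-.01),bounds=(lo,hi))
        if best is None or o.cost<best.cost-1e-9: best=o
    e=best.fun; return best.x.round(2),'err mm,deg',np.round(np.linalg.norm(e[:3])*200,1),np.round(np.degrees(np.linalg.norm(e[3:])),1),'margin',np.minimum(best.x-lo,hi-best.x).min().round(2)
L=json.load(open('log.json'))
C=Rj(L[0][0]).inv()*Ro.from_rotvec(L[0][2])
E
python3 - <<'E'
from kin import *
for j,p,e in L: print((Rj(j).inv()*Ro.from_rotvec(e)).as_rotvec().round(3))
print(fit())
E
```

```text
[-0.     0.     1.571]
[-0.     0.     1.571]
[-0.     0.     1.571]
(array([0.06208061, 0.1035894 , 0.61308422, 0.36715615, 0.11220128,
       0.2255776 ]), np.float64(0.06462724240710488), array([3.40401141, 2.47250929, 0.46929948, 0.19159543, 0.16674044,
       0.12104108]))
```

```bash
sed -i 's/A.apply(\[0,0,1\]),F.apply(\[0,0,1\])/A.apply([0,0,1]),A.apply([1,0,0]),F.apply([0,0,1])/; s/eye(6)/eye(7)/; s/zeros(6)/zeros(7)/; s/\[0,.4,.4,.4,0,.2\]/[0,.4,.4,0,.4,0,.2]/' kin.py
python3 - <<'E'
from kin import *
x,e,s=fit(); print(x.round(3),e,s.round(3))
print(cur()[2]['joint_velocities'].round(3))
for j,p,ee in L: print(Ro.from_euler('z',-j[0]).apply(p).round(4))
E
```

```text
[ 0.08   0.097  0.613 -0.025  0.373  0.11   0.225] 0.06479925195456301 [3.425 2.991 0.471 0.193 0.183 0.123 0.119]
[ 0.051 -0.028  0.017  0.03   0.03   0.024]
[0.5955 0.0689 0.2386]
[0.4549 0.0687 0.2393]
[ 0.5317 -0.1113  0.1688]
```

```bash
sed -i 's/return np.c_\[c1.apply(\[1,0,0\]),/return np.c_[c1.apply([1,0,0]),c1.apply([0,1,0]),/; s/eye(7)/eye(8)/; s/zeros(7)/zeros(8)/; s/\[0,.4,.4,0,.4,0,.2\]/[0,.07,.4,.4,0,.4,0,.2]/' kin.py
python3 - <<'E'
from kin import *
x,e,s=fit(); print(x.round(3),e,s.round(3))
S=np.array([.5192,-.2232,0]); xs=np.array([.131,.991,0]); N=np.array([.4856,.3438,.02]); a=r(109.4); xn=np.array([np.cos(a),np.sin(a),0]); yn=np.array([-xn[1],xn[0],0])
for b in(0,-20,-30,-40,-45): print('A',b,ik(tcp([.541,.0365,.022],24,b),24,b))
for b in(60,50,45,30,-20,-30,-40,-50): print('stop',b,ik(tcp(S-.02*xs+[0,0,.03],-7.5,b),-7.5,b))
for b in(40,50,60): print('nest',b,ik(tcp(N+[0,0,.024],19.4,b),19.4,b))
E
```

```text
[0.    0.069 0.267 0.611 0.    0.434 0.112 0.365] 1.3575572832547067e-08 [3.426 2.991 1.749 0.399 0.193 0.179 0.123 0.116]
A 0 (array([-0.06,  0.58,  1.84, -0.  ,  0.72, -0.48]), 'err mm,deg', np.float64(0.0), np.float64(0.0), 'margin', np.float64(0.52))
A -20 (array([ 0.16,  0.6 ,  1.91, -0.6 ,  0.62,  0.23]), 'err mm,deg', np.float64(0.0), np.float64(0.0), 'margin', np.float64(0.36))
A -30 (array([ 0.26,  0.65,  1.93, -0.89,  0.69,  0.59]), 'err mm,deg', np.float64(0.0), np.float64(0.0), 'margin', np.float64(0.07))
A -40 (array([ 0.35,  0.7 ,  1.88, -0.96,  0.84,  0.71]), 'err mm,deg', np.float64(4.0), np.float64(4.1), 'margin', np.float64(0.0))
A -45 (array([ 0.38,  0.74,  1.85, -0.96,  0.93,  0.74]), 'err mm,deg', np.float64(6.6), np.float64(6.9), 'margin', np.float64(0.0))
stop 60 (array([-0.95,  0.99,  1.41,  0.63,  1.63, -1.09]), 'err mm,deg', np.float64(0.0), np.float64(0.0), 'margin', np.float64(0.97))
stop 50 (array([-0.91,  0.9 ,  1.47,  0.58,  1.48, -1.05]), 'err mm,deg', np.float64(0.0), np.float64(0.0), 'margin', np.float64(0.91))
stop 45 (array([-0.89,  0.86,  1.51,  0
[... 485 characters left out ...]
n', np.float64(0.14))
stop -40 (array([-0.17,  0.72,  1.83, -0.96,  0.87,  0.72]), 'err mm,deg', np.float64(1.6), np.float64(1.8), 'margin', np.float64(0.0))
stop -50 (array([-0.11,  0.78,  1.75, -0.96,  1.05,  0.76]), 'err mm,deg', np.float64(6.7), np.float64(7.4), 'margin', np.float64(0.0))
nest 40 (array([ 0.11,  0.71,  1.78,  0.82,  1.02, -0.81]), 'err mm,deg', np.float64(0.0), np.float64(0.0), 'margin', np.float64(0.6))
nest 50 (array([ 0.03,  0.79,  1.77,  0.93,  1.15, -0.96]), 'err mm,deg', np.float64(0.0), np.float64(0.0), 'margin', np.float64(0.61))
nest 60 (array([-0.02,  0.88,  1.75,  1.01,  1.28, -1.07]), 'err mm,deg', np.float64(0.0), np.float64(0.0), 'margin', np.float64(0.63))
```

Run:
```python
from meas import *
from go import *
for k in range(4):
    for n in('top','side'):
        p,d=snap(n); X=cloud(n,d); m=(X[...,2]>.018)&(X[...,2]<.05)&(np.hypot(X[...,0]-.541,X[...,1]-.0365)<.027)
        P=X[m]; print(n,len(P),*( [v.round(3) for v in plane(P)] if len(P)>40 else []))
c,R,s=cur(); print(R.as_matrix().round(3).tolist())
rows(tcp([.541,.0365,.022],24,-30),24,-30)
rows(tcp([.541,.0365,.022],24,-30,-.049),24,-30)
```

```text
top 158 [ 0.008 -0.046  0.999] [0.546 0.033 0.03 ] 0.002
side 97 [ 0.002 -0.08   0.997] [0.541 0.036 0.029] 0.002
top 173 [ 0.003 -0.043  0.999] [0.545 0.034 0.03 ] 0.002
side 93 [0.005 0.014 1.   ] [0.54  0.037 0.029] 0.002
top 174 [-0.042  0.068  0.997] [0.545 0.034 0.03 ] 0.002
side 93 [-0.037  0.043  0.998] [0.539 0.036 0.029] 0.002
top 173 [-0.025 -0.002  1.   ] [0.544 0.034 0.03 ] 0.002
side 92 [-0.02  -0.019  1.   ] [0.54  0.036 0.029] 0.002
[[-0.357, 0.911, 0.207], [0.789, 0.413, -0.455], [-0.499, 0.001, -0.866]]
shift [ 0.1416 -0.0031  0.2823] turn [ 0.0047 -0.0009  0.0067] rows>= 3.8 clock 2.22 w 0.0853
shift [ 0.1417 -0.0026  0.1624] turn [ 0.0047 -0.0009  0.0067] rows>= 2.6 clock 2.22 w 0.0853
```

```bash
python3 -m handwheel '[0.142,-0.003,0.15,0.005,-0.001,0.007,-1,0.142,-0.003,0.15,0.005,-0.001,0.007,-1,0.142,-0.003,0.15,0.005,-0.001,0.007,-1,0.142,-0.003,0.18,0.005,-0.001,0.007,-1,0.142,-0.003,0.21,0.005,-0.001,0.007,-1,0.142,-0.003,0.24,0.005,-0.001,0.007,-1,0.142,-0.003,0.27,0.005,-0.001,0.007,-1,0.142,-0.003,0.284,0.005,-0.001,0.007,-1,0.142,-0.003,0.284,0.005,-0.001,0.007,-1,0.142,-0.003,0.284,0.005,-0.001,0.007,-1]' 60
python3 - <<'E'
from go import *
rows(tcp([.5405,.0365,.022],24,-30),24,-30)
E
```

```text
clock: 3.05
eef_pos: [0.5435, 0.0302, 0.0114]
ee_rot: [1.459, 2.243, -0.392]
wrist_force: [-0.4, -0.1, 0.3]
gripper_width: 0.0852
finger_force: 0.0
shift [ 0.0015 -0.0003 -0.0033] turn [-0.0023  0.0003 -0.0015] rows>= 0.0 clock 3.05 w 0.0852
```

```bash
python3 -m handwheel '[0,0,0,0,0,0,0,0,0,0,0,0,0,0.1,0,0,0,0,0,0,0.2,0,0,0,0,0,0,0.3,0,0,0,0,0,0,0.4,0,0,0,0,0,0,0.6,0,0,0,0,0,0,0.8,0,0,0,0,0,0,1,0,0,0,0,0,0,1,0,0,0,0,0,0,1]' 60
python3 - <<'E'
from meas import *
from go import *
log(); rows(tcp([.5405,.0365,.022],24,-30),24,-30)
for n in('top','side'):
    p,d=snap(n); X=cloud(n,d); m=(X[...,2]>.018)&(X[...,2]<.05)&(np.hypot(X[...,0]-.541,X[...,1]-.0365)<.027)
    P=X[m]; print(n,len(P),*( [v.round(3) for v in plane(P)] if len(P)>40 else []))
u=proj('top',[[.541,.0365,.03]])[0].astype(int); a=load('top')[0][u[1]-35:u[1]+35,u[0]-35:u[0]+35]
v=proj('side',[[.541,.0365,.03]])[0].astype(int); b=load('side')[0][v[1]-35:v[1]+35,v[0]-35:v[0]+35]
save(cv2.resize(np.hstack([a,b]),(800,400),interpolation=cv2.INTER_CUBIC),'grip.png')
E
```

```text
clock: 3.88
eef_pos: [0.5442, 0.0306, 0.0124]
ee_rot: [1.459, 2.242, -0.39]
wrist_force: [-1.0, 2.9, 6.5]
gripper_width: 0.0511
finger_force: 61.0
shift [ 0.0024 -0.0019 -0.0015] turn [ 0.0005  0.0009 -0.0022] rows>= 0.0 clock 3.88 w 0.0511
top 175 [-0.036 -0.019  0.999] [0.544 0.033 0.03 ] 0.002
side 88 [-0.038 -0.031  0.999] [0.545 0.035 0.03 ] 0.002
```

View pics/grip.png

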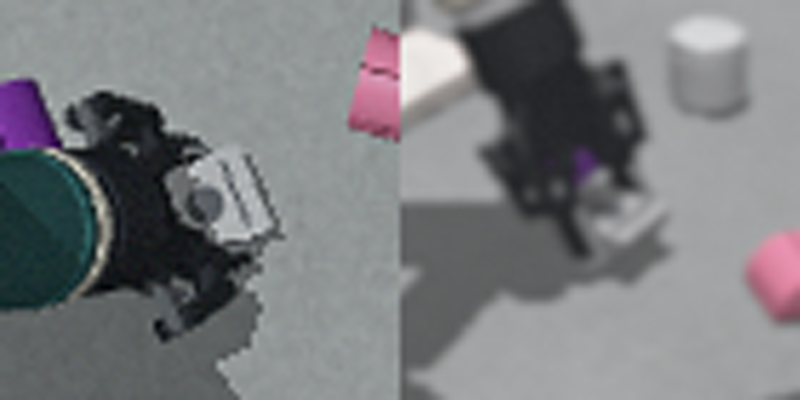

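Picture: rocker firmly between the pads, flat face level, clear of pink/purple look-alikes.

```bash
cat >> go.py <<'E'
S=np.array([.5192,-.2232,0]); xs=np.array([.131,.991,0]); ys=np.array([-.991,.131,0]); AZS=-7.5
N=np.array([.4856,.3438,.02]); AZN=19.4; _a=r(109.4); xn=np.array([np.cos(_a),np.sin(_a),0]); yn=np.array([-xn[1],xn[0],0])
def tq(Q,v,az,b): return np.array(Q)-Rt(az,b).apply(v)
E
python3 - <<'E'
from kin import *
c,R,s=cur(); Q=np.array([.5412,.0365,.030]); v=R.inv().apply(Q-c); print('v',v.round(4)); v[1]=0
np.save('v.npy',v)
rows(tq([.53,-.03,.13],v,10,8),10,8)
for b in(8,57): print(ik(tq(S-.05*xs+[0,0,.1],v,-7.5,b),-7.5,b))
E
```

```text
v [-0.0031 -0.0003 -0.0185]
shift [-0.1763 -0.0721 -0.1284] turn [0.0618 0.8409 0.309 ] rows>= 5.6 clock 3.98 w 0.0509
(array([-0.68,  0.54,  1.67,  0.14,  1.01, -0.62]), 'err mm,deg', np.float64(0.0), np.float64(0.0), 'margin', np.float64(0.71))
(array([-0.96,  0.88,  1.39,  0.61,  1.69, -1.02]), 'err mm,deg', np.float64(0.0), np.float64(0.0), 'margin', np.float64(0.99))
```

```bash
python3 -m handwheel '[-0.03,0,-0.05,0,0,0,1,-0.06,0,-0.1,0,0,0,1,-0.176,-0.072,-0.128,0.062,0.841,0.309,1,-0.176,-0.072,-0.128,0.062,0.841,0.309,1,-0.176,-0.072,-0.128,0.062,0.841,0.309,1,-0.176,-0.072,-0.128,0.062,0.841,0.309,1,-0.176,-0.072,-0.128,0.062,0.841,0.309,1,-0.176,-0.072,-0.128,0.062,0.841,0.309,1,-0.176,-0.072,-0.128,0.062,0.841,0.309,1,-0.176,-0.072,-0.128,0.062,0.841,0.309,1]' 60
python3 - <<'E'
from kin import *
v=np.load('v.npy'); rows(tq(S-.075*xs+[0,0,.10],v,-7.5,45),-7.5,45)
E
```

```text
clock: 4.82
eef_pos: [0.5292, -0.0272, 0.1107]
ee_rot: [-1.953, -2.316, -0.136]
wrist_force: [1.9, -0.2, -4.2]
gripper_width: 0.0509
finger_force: 65.9
shift [-0.4981 -0.1212 -0.0265] turn [-0.1759  0.815   0.3474] rows>= 6.2 clock 4.82 w 0.0509
```

```bash
python3 -m handwheel '[-0.498,-0.121,-0.027,-0.176,0.815,0.347,1,-0.498,-0.121,-0.027,-0.176,0.815,0.347,1,-0.498,-0.121,-0.027,-0.176,0.815,0.347,1,-0.498,-0.121,-0.027,-0.176,0.815,0.347,1,-0.498,-0.121,-0.027,-0.176,0.815,0.347,1,-0.498,-0.121,-0.027,-0.176,0.815,0.347,1,-0.498,-0.121,-0.027,-0.176,0.815,0.347,1,-0.498,-0.121,-0.027,-0.176,0.815,0.347,1,-0.498,-0.121,-0.027,-0.176,0.815,0.347,1,-0.498,-0.121,-0.027,-0.176,0.815,0.347,1]' 60
python3 - <<'E'
from kin import *
from meas import *
log(); v=np.load('v.npy'); c,R,s=cur(); print('Q',(c+R.apply(v)).round(4), s['wrist_force'])
for n in('top','side'):
    p,d=snap(n); X=cloud(n,d)
    P=X[...]; q=(c+R.apply(v)); m=(np.linalg.norm(X-q,axis=-1)<.027)
    al=(X-q)@xs; m&=al<.012
    P=X[m]; 
    if len(P)>30:
        m0=P.mean(0); w=np.linalg.svd(P-m0)[2][2]; print(n,len(P),m0.round(4),w.round(3))
rows(tq(S-.04*xs+[0,0,.04],v,-7.5,57),-7.5,57)
rows(tq(S-.035*xs+[0,0,.0315],v,-7.5,57),-7.5,57)
E
```

```text
clock: 5.65
eef_pos: [0.5119, -0.2781, 0.0895]
ee_rot: [-1.883, -1.662, -0.777]
wrist_force: [0.4, 1.0, -3.8]
gripper_width: 0.0511
finger_force: 66.2
Q [ 0.51   -0.2933  0.1005] [ 0.37717175  0.98308278 -3.75682202]
side 59 [ 0.5077 -0.298   0.0853] [ 0.122  0.956 -0.266]
shift [-3.590e-02  1.000e-04  1.273e-01] turn [-0.0078  0.2689  0.0056] rows>= 1.7 clock 5.75 w 0.0508
shift [-0.0409  0.0002  0.1464] turn [-0.0078  0.2689  0.0056] rows>= 1.8 clock 5.75 w 0.0508
```

```bash
python3 -m handwheel '[-0.036,0,0.06,-0.008,0.269,0.006,1,-0.036,0,0.127,-0.008,0.269,0.006,1,-0.036,0,0.127,-0.008,0.269,0.006,1,-0.036,0,0.127,-0.008,0.269,0.006,1,-0.038,0,0.134,-0.008,0.269,0.006,1,-0.04,0,0.142,-0.008,0.269,0.006,1,-0.041,0,0.146,-0.008,0.269,0.006,1,-0.041,0,0.146,-0.008,0.269,0.006,1]' 60
python3 - <<'E'
from kin import *
log(); v=np.load('v.npy'); c,R,s=cur(); print('Q-S',((c+R.apply(v))-S).round(4), s['wrist_force'])
print('per mm: down',(R.inv().apply([0,0,-.001])/.5).round(5),'xs',(R.inv().apply(xs*.001)/.5).round(5))
E
```

```text
clock: 6.42
eef_pos: [0.5173, -0.2436, 0.0249]
ee_rot: [-1.745, -1.528, -0.947]
wrist_force: [0.3, -0.1, -4.6]
gripper_width: 0.0514
finger_force: 66.1
Q-S [-0.0042 -0.0375  0.0325] [ 0.31543854 -0.08673123 -4.60033604]
per mm: down [-1.68e-03 -1.00e-05  1.09e-03] xs [ 0.00109 -0.       0.00167]
```

```bash
python3 -m handwheel '[0.002,0,0.0033,0,0,0,1,0.004,0,0.0067,0,0,0,1,0.0065,0,0.01,0,0,0,1,0.0065,0,0.01,0,0,0,1]' 60; python3 -m handwheel '[-0.0017,0,0.0011,0,0,0,1,-0.0033,0,0.0022,0,0,0,1,-0.0033,0,0.0022,0,0,0,1]' 60
```

```text
clock: 6.75
eef_pos: [0.5174, -0.237, 0.0239]
ee_rot: [-1.743, -1.524, -0.948]
wrist_force: [-0.4, -0.7, -3.7]
gripper_width: 0.051
finger_force: 66.1
clock: 7.0
eef_pos: [0.5175, -0.2374, 0.0224]
ee_rot: [-1.742, -1.524, -0.95]
wrist_force: [-1.2, -1.2, 2.7]
gripper_width: 0.0511
finger_force: 66.6
```

```bash
python3 -m handwheel '[0.0011,0,0.0017,0,0,0,1,0.0022,0,0.0033,0,0,0,1,0.0022,0,0.0033,0,0,0,1]' 60;  python3 -m handwheel '[0.0005,0,0.0008,0,0,0,1,0.0011,0,0.0017,0,0,0,1,0.0011,0,0.0017,0,0,0,1]' 60
```

```text
clock: 7.25
eef_pos: [0.518, -0.2363, 0.0223]
ee_rot: [-1.744, -1.525, -0.949]
wrist_force: [-1.0, -3.3, 5.5]
gripper_width: 0.0508
finger_force: 67.1
clock: 7.5
eef_pos: [0.5181, -0.236, 0.0223]
ee_rot: [-1.745, -1.526, -0.949]
wrist_force: [-3.2, -7.3, 6.0]
gripper_width: 0.0512
finger_force: 67.5
```

```bash
python3 -m handwheel '[0,0,0,0,0,0,0.2,0,0,0,0,0,0,0,0,0,0,0,0,0,-0.1,0,0,0,0,0,0,-0.2,0,0,0,0,0,0,-0.25,0,0,0,0,0,0,-0.3,0,0,0,0,0,0,-0.4,0,0,0,0,0,0,-0.5,0,0,0,0,0,0,-0.5,0,0,0,0,0,0,-0.5]' 20
python3 - <<'E'
from kin import *
log(); v=np.load('v.npy'); c,R,s=cur(); print('Q-S',((c+R.apply(v))-S).round(4), s['wrist_force'].round(1))
q=c+R.apply(v)
out=[]
for n in('top','side'):
    p,d=snap(n); X=cloud(n,d); w=proj(n,[q])[0].astype(int); out.append(p[w[1]-30:w[1]+30,w[0]-30:w[0]+30])
    m=(np.linalg.norm(X-q,axis=-1)<.029)&((X-q)@xs<.01)&(X[...,2]>.006)
    P=X[m]
    if len(P)>30: m0=P.mean(0); k=np.linalg.svd(P-m0)[2][2]; print(n,len(P),m0.round(4),k.round(3))
save(cv2.resize(np.hstack(out),(800,400),interpolation=cv2.INTER_CUBIC),'lean.png')
E
```

```text
clock: 8.33
eef_pos: [0.5178, -0.2342, 0.0214]
ee_rot: [-1.743, -1.524, -0.948]
wrist_force: [0.2, -0.2, 0.3]
gripper_width: 0.0641
finger_force: 0.0
Q-S [-0.0037 -0.028   0.0289] [ 0.2 -0.2  0.3]
side 35 [ 0.5145 -0.2511  0.0473] [ 0.211  0.967 -0.142]
```

View pics/lean.png

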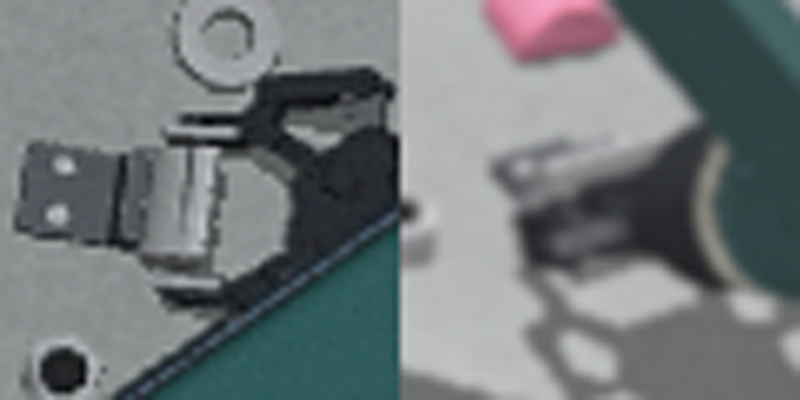

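Picture: rocker standing upright against the stop, fingers open on both sides. Backing out and swinging over to the other lean.

```bash
python3 -m handwheel '[0,0,-0.03,0,0,0,-0.5,0,0,-0.07,0,0,0,-0.5,0,0,-0.12,0,0,0,-0.5,0,0,-0.18,0,0,0,-0.5,0.1,0,-0.25,0,-0.2,0,-0.5,0.28,0,-0.3,0,-1,0,-0.5,0.28,0,-0.3,0,-1,0,-0.5,0.28,0,-0.3,0,-1,0,-0.5,0.28,0,-0.3,0,-1,0,-0.5,0.28,0,-0.3,0,-1,0,-0.5]'
python3 - <<'E'
from kin import *
log(); c,R,s=cur(); print(c)
q=S-.03*xs+[0,0,.03]
for n in('top','side'):
    p,d=snap(n); X=cloud(n,d)
    m=(np.linalg.norm(X-q,axis=-1)<.032)&((X-q)@xs<.012)&((X-q)@xs>-.012)&(X[...,2]>.01)
    P=X[m]; print(n,len(P))
    if len(P)>30: m0=P.mean(0); k=np.linalg.svd(P-m0)[2][2]; print(((m0-q)@xs).round(4),((m0-q)@ys).round(4),m0.round(4),k.round(3))
    T=X[(np.linalg.norm((X-q)[...,:2],axis=-1)<.05)&(X[...,2]>.048)&(X[...,2]<.075)]
    if len(T)>10: print('top pts',len(T),np.percentile(T[:,2],[10,50,90]).round(4),np.percentile((T-S)@xs,[2,50,98]).round(4),np.percentile((T-S)@ys,[2,50,98]).round(4))
g=S-.007*xs+[0,0,.03]
rows(tcp(g,AZS,-30,-.1),AZS,-30)
print(ik(tcp(g,AZS,-30,-.1),AZS,-30),ik(tcp(g,AZS,-30),AZS,-30))
E
```

```text
clock: 9.27
eef_pos: [0.5125, -0.2849, 0.2245]
ee_rot: [-2.242, -1.962, -0.274]
wrist_force: [-0.6, -0.1, -1.1]
gripper_width: 0.0642
finger_force: 0.0
[ 0.51253908 -0.28494202  0.22450835]
top 25
top pts 125 [0.0499 0.0558 0.061 ] [-0.0266 -0.0157 -0.0041] [-0.0222  0.0031  0.027 ]
side 215
0.0005 0.0019 [ 0.5135 -0.2522  0.0344] [-0.192 -0.973  0.128]
top pts 78 [0.0494 0.0552 0.0591] [-0.0319 -0.0264 -0.012 ] [-0.0254  0.0029  0.0274]
shift [ 0.1445 -0.0014  0.2564] turn [ 5.900e-03 -9.742e-01  9.000e-04] rows>= 6.1 clock 9.37 w 0.0639
(array([-0.13,  0.5 ,  1.79, -0.65,  0.96,  0.42]), 'err mm,deg', np.float64(0.0), np.float64(0.0), 'margin', np.float64(0.31)) (array([-0.23,  0.65,  1.85, -0.81,  0.76,  0.54]), 'err mm,deg', np.float64(0.0), np.float64(0.0), 'margin', np.float64(0.15))
```

Run:
```python
from kin import *
g=S-.007*xs+.0015*ys+[0,0,.03]
for b in(-30,-33,-36): print(ik(tcp(g,-9,b),-9,b))
for b in(60,65,70): print('nest',ik(tcp(N+[0,0,.024],19.4,b),19.4,b))
rows(tcp(g,-9,-33,-.09),-9,-33)
```

```text
(array([-0.23,  0.66,  1.84, -0.79,  0.78,  0.55]), 'err mm,deg', np.float64(0.0), np.float64(0.0), 'margin', np.float64(0.17))
(array([-0.2 ,  0.67,  1.84, -0.86,  0.8 ,  0.62]), 'err mm,deg', np.float64(0.0), np.float64(0.0), 'margin', np.float64(0.1))
(array([-0.17,  0.69,  1.84, -0.91,  0.84,  0.7 ]), 'err mm,deg', np.float64(0.0), np.float64(0.0), 'margin', np.float64(0.05))
nest (array([-0.02,  0.88,  1.75,  1.01,  1.28, -1.07]), 'err mm,deg', np.float64(0.0), np.float64(0.0), 'margin', np.float64(0.63))
nest (array([-0.05,  0.93,  1.73,  1.04,  1.35, -1.12]), 'err mm,deg', np.float64(0.0), np.float64(0.0), 'margin', np.float64(0.65))
nest (array([-0.06,  0.98,  1.72,  1.06,  1.42, -1.16]), 'err mm,deg', np.float64(0.0), np.float64(0.0), 'margin', np.float64(0.66))
shift [ 0.1372 -0.0019  0.2775] turn [ 0.0116 -1.0408  0.0345] rows>= 6.5 clock 9.37 w 0.0639
```

```bash
python3 -m handwheel '[0.137,-0.002,0.1,0,-0.97,0.034,-0.5,0.137,-0.002,0.18,0,-0.97,0.034,-0.5,0.137,-0.002,0.277,0,-0.97,0.034,-0.5,0.137,-0.002,0.277,0,-0.97,0.034,-0.5,0.137,-0.002,0.277,0,-0.97,0.034,-0.5,0.137,-0.002,0.277,0,-0.97,0.034,-0.5,0.137,-0.002,0.277,0,-0.97,0.034,-0.5,0.137,-0.002,0.277,0,-0.97,0.034,-0.5]'
python3 - <<'E'
from kin import *
log(); c,R,s=cur(); print(c)
q=S-.03*xs+[0,0,.03]
for k in range(2):
    p,d=snap('side'); X=cloud('side',d)
    m=(np.linalg.norm(X-q,axis=-1)<.028)&(abs((X-q)@xs)<.01)&(X[...,2]>.008)
    P=X[m]
    for _ in range(3):
        m0=P.mean(0); k=np.linalg.svd(P-m0)[2][2]; e=(P-m0)@k; P=P[abs(e)<2*e.std()]
    print(len(P),((m0-q)@xs).round(4),((m0-q)@ys).round(4),m0.round(4),k.round(3),e.std())
T=X[(np.linalg.norm((X-q)[...,:2],axis=-1)<.05)&(X[...,2]>.052)&(X[...,2]<.07)]; print(len(T),np.percentile((T-S)@xs,[2,50,98]).round(4),np.percentile((T-S)@ys,[2,50,98]).round(4))
g=S-.007*xs+.0015*ys+[0,0,.03]
rows(tcp(g,-9,-33),-9,-33)
E
```

```text
clock: 10.03
eef_pos: [0.5218, -0.1825, 0.0997]
ee_rot: [2.095, 1.789, -0.559]
wrist_force: [-0.1, 1.0, -0.4]
gripper_width: 0.0642
finger_force: 0.0
[ 0.52180983 -0.18246398  0.09968751]
163 -0.0002 0.0007 [ 0.5145 -0.2531  0.0319] [ 0.174  0.982 -0.071] 0.0017506916893748003
151 -0.0002 0.0007 [ 0.5146 -0.253   0.0319] [ 0.159  0.98  -0.119] 0.0015884317141965718
58 [-0.0321 -0.0267 -0.0165] [-0.024   0.0001  0.0265]
shift [-0.0115  0.003   0.1915] turn [-0.0029 -0.0788 -0.003 ] rows>= 2.3 clock 10.13 w 0.0642
```

```bash
python3 -m handwheel '[-0.011,0.003,0.05,-0.003,-0.079,0,-0.5,-0.011,0.003,0.1,-0.003,-0.079,0,-0.5,-0.011,0.003,0.13,-0.003,-0.079,0,-0.5,-0.011,0.003,0.16,-0.003,-0.079,0,-0.5,-0.011,0.003,0.18,-0.003,-0.079,0,-0.5,-0.011,0.003,0.192,-0.003,-0.079,0,-0.5,-0.011,0.003,0.192,-0.003,-0.079,0,-0.5]'
python3 - <<'E'
from kin import *
log(); g=S-.007*xs+.0015*ys+[0,0,.03]
rows(tcp(g,-9.3,-33),-9.3,-33)
E
```

```text
clock: 10.72
eef_pos: [0.5161, -0.2377, 0.0215]
ee_rot: [2.059, 1.747, -0.607]
wrist_force: [0.4, 0.6, -0.1]
gripper_width: 0.0643
finger_force: 0.0
shift [ 0.0038 -0.0011 -0.0008] turn [ 0.005  0.002 -0.003] rows>= 0.0 clock 10.72 w 0.0643
```

Good; close and take hold.

```bash
python3 -m handwheel '[0.004,-0.001,0,0,0,0,-0.4,0.004,-0.001,0,0,0,0,-0.3,0.004,-0.001,0,0,0,0,-0.2,0.004,-0.001,0,0,0,0,-0.1,0.004,-0.001,0,0,0,0,0,0.004,-0.001,0,0,0,0,0.2,0.004,-0.001,0,0,0,0,0.5,0.004,-0.001,0,0,0,0,1,0.004,-0.001,0,0,0,0,1,0.004,-0.001,0,0,0,0,1]' 70
python3 - <<'E'
from kin import *
log(); c,R,s=cur(); q=S-.03*xs+[0,0,.03]; print(s['gripper_width'],s['finger_force'],s['wrist_force'].round(1))
for k in range(2):
    p,d=snap('side'); X=cloud('side',d)
    m=(np.linalg.norm(X-q,axis=-1)<.028)&(abs((X-q)@xs)<.01)&(X[...,2]>.008)
    P=X[m]
    for _ in range(3):
        m0=P.mean(0); k=np.linalg.svd(P-m0)[2][2]; e=(P-m0)@k; P=P[abs(e)<2*e.std()]
    print(len(P),((m0-q)@xs).round(4),((m0-q)@ys).round(4),m0.round(4),k.round(3),e.std(), 'in tool',R.inv().apply(k).round(3))
print('c',c.round(4),'up/tool',(R.inv().apply([0,0,.001])/.5).round(5),'-xs',(R.inv().apply(-xs*.001)/.5).round(5))
E
```

```text
clock: 11.55
eef_pos: [0.5175, -0.2341, 0.022]
ee_rot: [2.053, 1.748, -0.604]
wrist_force: [-0.2, 4.2, 7.3]
gripper_width: 0.0505
finger_force: 72.3
0.05054181432180554 72.30193376541138 [-0.2  4.2  7.3]
152 -0.0002 0.0007 [ 0.5146 -0.2531  0.0315] [ 0.185  0.978 -0.097] 0.0016847317782804122 in tool [ 0.886  0.028 -0.463]
145 -0.0004 0.0019 [ 0.5133 -0.2531  0.0331] [-0.163 -0.983  0.087] 0.0014901569998263177 in tool [-0.882 -0.006  0.472]
c [ 0.5175 -0.2341  0.022 ] up/tool [-1.09e-03  1.00e-05 -1.67e-03] -xs [-1.67e-03  5.00e-05  1.09e-03]
```

Run:
```python
from kin import *
c,R,s=cur(); Q=S-.0302*xs+.001*ys+[0,0,.0302]; v=R.inv().apply(Q-c); print('v',v.round(4)); v[1]=0; np.save('v2.npy',v)
for f,b,az,P in[(1,-5,0,[.50,-.15,.16]),(2,35,12,[.44,.1,.2]),(3,62,19.4,N-.07*xn-.01*yn+[0,0,.06]),(4,62,19.4,N-.003*xn-.004*yn+[0,0,.01])]:
    print(f,ik(tq(P,v,az,b),az,b))
rows(tq([.50,-.15,.16],v,0,5),0,5)
```

```text
v [-0.0206 -0.0002  0.0036]
1 (array([-0.33,  0.32,  1.8 , -0.1 ,  1.  , -0.28]), 'err mm,deg', np.float64(0.0), np.float64(0.0), 'margin', np.float64(0.58))
2 (array([-0.33,  0.31,  1.85,  0.53,  1.36, -0.75]), 'err mm,deg', np.float64(0.0), np.float64(0.0), 'margin', np.float64(0.53))
3 (array([-0.14,  0.82,  1.67,  0.91,  1.44, -1.  ]), 'err mm,deg', np.float64(0.0), np.float64(0.0), 'margin', np.float64(0.71))
4 (array([-0.04,  0.89,  1.73,  1.01,  1.32, -1.07]), 'err mm,deg', np.float64(0.0), np.float64(0.0), 'margin', np.float64(0.65))
shift [ 0.0107 -0.0653 -0.3501] turn [-0.0407  0.8468 -0.201 ] rows>= 5.5 clock 11.65 w 0.0508
```

```bash
python3 -m handwheel '[-0.002,0,-0.003,0,0,0,1,-0.012,0,0.003,0,0,0,1,-0.045,0,-0.05,0,0,0,1,-0.08,0,-0.11,0,0,0,1,-0.12,0,-0.18,0,0,0,1,-0.08,-0.03,-0.26,-0.02,0.3,-0.1,1,0.011,-0.065,-0.35,-0.041,0.847,-0.201,1,0.011,-0.065,-0.35,-0.041,0.847,-0.201,1,0.011,-0.065,-0.35,-0.041,0.847,-0.201,1,0.011,-0.065,-0.35,-0.041,0.847,-0.201,1]' 70
python3 - <<'E'
from kin import *
log(); v=np.load('v2.npy'); c,R,s=cur(); print(s['gripper_width'],s['finger_force'])
rows(tq([.46,.08,.2],v,10,38),10,38)
E
```

```text
clock: 12.48
eef_pos: [0.4998, -0.128, 0.1659]
ee_rot: [-2.216, -2.196, -0.031]
wrist_force: [-0.5, -1.2, -5.6]
gripper_width: 0.0508
finger_force: 76.1
0.050772898919948184 76.0589325428009
shift [ 0.4455 -0.0885 -0.086 ] turn [ 0.0789  0.8046 -0.2242] rows>= 5.5 clock 12.48 w 0.0508
```

```bash
python3 -m handwheel '[0.446,-0.089,-0.086,0.079,0.805,-0.224,1,0.446,-0.089,-0.086,0.079,0.805,-0.224,1,0.446,-0.089,-0.086,0.079,0.805,-0.224,1,0.446,-0.089,-0.086,0.079,0.805,-0.224,1,0.446,-0.089,-0.086,0.079,0.805,-0.224,1,0.446,-0.089,-0.086,0.079,0.805,-0.224,1,0.446,-0.089,-0.086,0.079,0.805,-0.224,1,0.446,-0.089,-0.086,0.079,0.805,-0.224,1]' 70
python3 - <<'E'
from kin import *
log(); v=np.load('v2.npy')
rows(tq(N-.075*xn-.008*yn+[0,0,.055],v,19.4,62),19.4,62)
E
```

```text
clock: 13.15
eef_pos: [0.4577, 0.0922, 0.2121]
ee_rot: [-1.664, -1.969, -0.561]
wrist_force: [0.8, -0.9, -4.4]
gripper_width: 0.0508
finger_force: 76.0
shift [0.1374 0.1804 0.4012] turn [ 0.16    0.5376 -0.146 ] rows>= 5.5 clock 13.15 w 0.0508
```

```bash
python3 -m handwheel '[0.137,0.18,0.401,0.16,0.538,-0.146,1,0.137,0.18,0.401,0.16,0.538,-0.146,1,0.137,0.18,0.401,0.16,0.538,-0.146,1,0.137,0.18,0.401,0.16,0.538,-0.146,1,0.137,0.18,0.401,0.16,0.538,-0.146,1,0.137,0.18,0.401,0.16,0.538,-0.146,1,0.137,0.18,0.401,0.16,0.538,-0.146,1,0.137,0.18,0.401,0.16,0.538,-0.146,1]' 70
python3 - <<'E'
from kin import *
log(); v=np.load('v2.npy'); c,R,s=cur(); Q=c+R.apply(v); print('Q nest',((Q-N)@xn).round(4),((Q-N)@yn).round(4),(Q-N)[2].round(4))
out=[]
for n in('top','side'):
    p,d=snap(n); w=proj(n,[Q])[0].astype(int); a=p[w[1]-30:w[1]+30,w[0]-40:w[0]+40]; out.append(a)
    X=cloud(n,d); m=(np.linalg.norm(X-Q,axis=-1)<.037)&(X[...,2]>Q[2]+.008); P=X[m]; print(n,len(P),((P-Q)@xn).max(),((P-Q)@yn).min(),np.percentile(P[:,2]-Q[2],[50,90,98]))
save(cv2.resize(np.vstack(out),(533,600) and (480,600),interpolation=cv2.INTER_CUBIC) if 0 else cv2.resize(np.hstack(out),(800,300),interpolation=cv2.INTER_CUBIC),'n1.png')
rows(tq(N-.012*xn-.006*yn+[0,0,.03],v,19.4,62),19.4,62)
E
```

```text
clock: 13.82
eef_pos: [0.5169, 0.2819, 0.0942]
ee_rot: [-1.24, -1.755, -0.745]
wrist_force: [0.4, -0.6, -5.3]
gripper_width: 0.0507
finger_force: 76.1
Q nest -0.0753 -0.009 0.0544Traceback (most recent call last):
  File "<stdin>", line 6, in <module>
    return umr_maximum(a, axis, None, out, keepdims, initial, where)
ValueError: zero-size array to reduction operation maximum which has no identity
```

Run:
```python
from kin import *
v=np.load('v2.npy'); c,R,s=cur(); Q=c+R.apply(v)
for n in('top','side'):
    p,d=snap(n); X=cloud(n,d); m=(np.linalg.norm(X-Q,axis=-1)<.04)&(X[...,2]>Q[2]-.004); P=X[m]; print(n,len(P),len(P) and np.percentile(P[:,2]-Q[2],[5,50,95]).round(4), len(P) and np.percentile((P-Q)@xn,[2,50,98]).round(4))
rows(tq(N-.012*xn-.006*yn+[0,0,.03],v,19.4,62),19.4,62)
rows(tq(N-.012*xn-.006*yn+[0,0,.015],v,19.4,62),19.4,62)
rows(tq(N-.012*xn-.006*yn+[0,0,.005],v,19.4,62),19.4,62)
```

```text
top 0 0 0
side 57 [0.0009 0.0084 0.0272] [-0.0329 -0.0232  0.0214]
shift [ 0.014  -0.0072  0.1392] turn [0.0038 0.001  0.0027] rows>= 1.7 clock 13.97 w 0.0509
shift [-0.0125 -0.0073  0.1533] turn [0.0038 0.001  0.0027] rows>= 1.8 clock 13.97 w 0.0509
shift [-0.0301 -0.0073  0.1627] turn [0.0038 0.001  0.0027] rows>= 2.0 clock 13.97 w 0.0509
```

```bash
python3 -m handwheel '[0.014,-0.007,0.06,0.004,0.001,0.003,1,0.014,-0.007,0.12,0.004,0.001,0.003,1,0.014,-0.007,0.139,0.004,0.001,0.003,1,0.014,-0.007,0.139,0.004,0.001,0.003,1,0.014,-0.007,0.139,0.004,0.001,0.003,1]' 70
python3 - <<'E'
from kin import *
log(); v=np.load('v2.npy'); c,R,s=cur(); Q=c+R.apply(v); print('Q nest',((Q-N)@xn).round(4),((Q-N)@yn).round(4),(Q-N)[2].round(4))
for n in('side','top'):
    p,d=snap(n); save(p,f'full_{n}.png')
w=proj('side',[Q+[0,0,.02]])[0].astype(int); a=load('side')[0][w[1]-30:w[1]+30,w[0]-40:w[0]+40]; save(cv2.resize(a,(800,600),interpolation=cv2.INTER_CUBIC),'n2.png')
for z in(.015,.007): rows(tq(N-.006*xn-.006*yn+[0,0,z],v,19.4,62),19.4,62)
E
```

```text
clock: 14.38
eef_pos: [0.4928, 0.3411, 0.0702]
ee_rot: [-1.24, -1.752, -0.745]
wrist_force: [0.0, -0.5, -3.7]
gripper_width: 0.0508
finger_force: 76.1
Q nest -0.0114 -0.0059 0.0304
shift [-0.0216 -0.0015  0.0255] turn [ 0.0009 -0.001   0.0002] rows>= 0.4 clock 14.48 w 0.0508
shift [-0.0357 -0.0015  0.033 ] turn [ 0.0009 -0.001   0.0002] rows>= 0.6 clock 14.48 w 0.0508
```

View pics/n2.png

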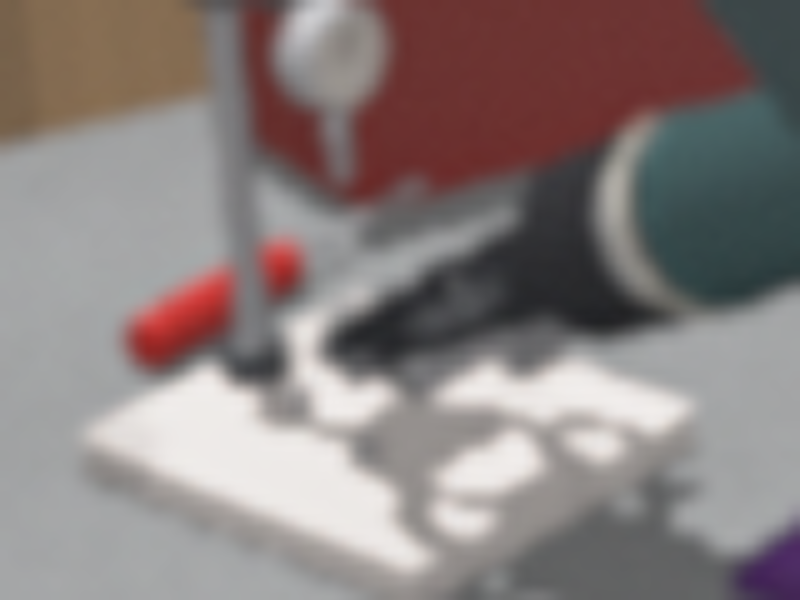

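Side view: rocker in fingers just over the plate, tool leaning in from -x, gauge stem well clear. Check the gauge block's clearance, then lower.

```bash
python3 - <<'E'
from kin import *
f=lambda c:[80+c[0]/7-.43,180+c[1]/7-.43]
for c,h in[((455,180),.02),((415,100),.05),((440,180),.02),((435,172),.05)]:
    w=onplane('top',[f(c)],h)[0]-N; print(c,(w@xn).round(4),(w@yn).round(4))
E
python3 -m handwheel '[-0.011,-0.001,0.013,0.001,-0.001,0,1,-0.022,-0.001,0.025,0.001,-0.001,0,1,-0.029,-0.001,0.029,0.001,-0.001,0,1,-0.036,-0.001,0.033,0.001,-0.001,0,1,-0.036,-0.001,0.033,0.001,-0.001,0,1]' 70
python3 - <<'E'
from kin import *
c,R,s=cur(); print('per mm down',(R.inv().apply([0,0,-.001])/.5).round(5),'xn',(R.inv().apply(xn*.001)/.5).round(5),'yn',(R.inv().apply(yn*.001)/.5).round(5))
E
```

```text
(455, 180) -0.015 -0.0585
(415, 100) -0.0142 -0.0919
(440, 180) -0.0086 -0.0607
(435, 172) -0.0136 -0.0576
clock: 14.9
eef_pos: [0.4896, 0.3472, 0.0449]
ee_rot: [-1.241, -1.751, -0.742]
wrist_force: [0.0, -0.4, -3.5]
gripper_width: 0.0509
finger_force: 76.4
per mm down [-1.77e-03  1.00e-05  9.40e-04] xn [0.00094 0.      0.00177] yn [-0.e+00 -2.e-03  1.e-05]
```

```bash
python3 -m handwheel '[-0.002,0,0.001,0,0,0,1,-0.0035,0,0.002,0,0,0,1,-0.0053,0,0.0028,0,0,0,1,-0.0071,0,0.0038,0,0,0,1,-0.0071,0,0.0038,0,0,0,1]' 70;  python3 -m handwheel '[-0.001,0,0.0005,0,0,0,1,-0.0018,0,0.001,0,0,0,1,-0.0026,0,0.0014,0,0,0,1,-0.0026,0,0.0014,0,0,0,1]' 70
```

```text
clock: 15.32
eef_pos: [0.4899, 0.3473, 0.042]
ee_rot: [-1.24, -1.752, -0.744]
wrist_force: [-0.5, -0.4, -3.9]
gripper_width: 0.0508
finger_force: 76.4
clock: 15.65
eef_pos: [0.4899, 0.3474, 0.0405]
ee_rot: [-1.24, -1.752, -0.744]
wrist_force: [0.0, -0.2, -4.4]
gripper_width: 0.0511
finger_force: 76.4
```

```bash
python3 -m handwheel '[-0.001,0,0.0005,0,0,0,1,-0.0018,0,0.001,0,0,0,1,-0.0018,0,0.001,0,0,0,1]' 70;  python3 -m handwheel '[-0.001,0,0.0005,0,0,0,1,-0.0018,0,0.001,0,0,0,1,-0.0018,0,0.001,0,0,0,1]' 70
```

```text
clock: 15.9
eef_pos: [0.4899, 0.3474, 0.0398]
ee_rot: [-1.24, -1.752, -0.744]
wrist_force: [-0.0, -0.6, -2.5]
gripper_width: 0.0507
finger_force: 76.6
clock: 16.15
eef_pos: [0.4899, 0.3474, 0.0396]
ee_rot: [-1.239, -1.751, -0.745]
wrist_force: [-1.2, -4.4, 2.5]
gripper_width: 0.051
finger_force: 77.3
```

```bash
python3 -m handwheel '[0,0,0,0,0,0,1,0,0,0,0,0,0,1,0,0,0,0,0,0,1,-0.0009,0,0.0005,0,0,0,1,-0.0009,0,0.0005,0,0,0,1]' 25; python3 -m handwheel '[0.0009,0,0.0018,0,0,0,1,0.0019,0,0.0035,0,0,0,1,0.0028,0,0.0053,0,0,0,1,0.0028,0,0.0053,0,0,0,1]' 25
python3 - <<'E'
from kin import *
v=np.load('v2.npy'); c,R,s=cur(); Q=c+R.apply(v); print('Q nest',((Q-N)@xn).round(4),((Q-N)@yn).round(4),(Q-N)[2].round(4),'f xn,yn',s['wrist_force']@xn,s['wrist_force']@yn)
E
```

```text
clock: 16.57
eef_pos: [0.4899, 0.3473, 0.0395]
ee_rot: [-1.238, -1.75, -0.746]
wrist_force: [-0.2, -7.0, 5.9]
gripper_width: 0.0506
finger_force: 77.8
clock: 16.9
eef_pos: [0.4895, 0.3503, 0.0396]
ee_rot: [-1.239, -1.751, -0.747]
wrist_force: [1.3, -6.2, 6.3]
gripper_width: 0.051
finger_force: 77.6
Q nest -0.0016 -0.0059 -0.0003 f xn,yn -6.248012017290599 0.7900095613627024
```

```bash
python3 -m handwheel '[0.0005,0,0.0009,0,0,0,1,0.0009,0,0.0018,0,0,0,1,0.0009,0,0.0018,0,0,0,1]' 25; python3 -m handwheel '[0.0005,0,0.0009,0,0,0,1,0.0009,0,0.0018,0,0,0,1,0.0009,0,0.0018,0,0,0,1]' 25;python3 -m handwheel '[0.0005,0,0.0009,0,0,0,1,0.0009,0,0.0018,0,0,0,1,0.0009,0,0.0018,0,0,0,1]' 25
```

```text
clock: 17.15
eef_pos: [0.4894, 0.3512, 0.0396]
ee_rot: [-1.239, -1.751, -0.747]
wrist_force: [0.9, -6.4, 7.4]
gripper_width: 0.0507
finger_force: 77.8
clock: 17.4
eef_pos: [0.4892, 0.3521, 0.0396]
ee_rot: [-1.239, -1.751, -0.747]
wrist_force: [2.0, -6.6, 5.9]
gripper_width: 0.0504
finger_force: 77.8
clock: 17.65
eef_pos: [0.4889, 0.3531, 0.0396]
ee_rot: [-1.239, -1.751, -0.747]
wrist_force: [1.8, -6.3, 6.6]
gripper_width: 0.0507
finger_force: 77.8
```

```bash
python3 -m handwheel '[0.0005,0,0.0009,0,0,0,1,0.0009,0,0.0018,0,0,0,1,0.0009,0,0.0018,0,0,0,1]' 25; python3 -m handwheel '[0.0005,0,0.0009,0,0,0,1,0.0009,0,0.0018,0,0,0,1,0.0009,0,0.0018,0,0,0,1]' 25;python3 -m handwheel '[0.0005,0,0.0009,0,0,0,1,0.0009,0,0.0018,0,0,0,1,0.0009,0,0.0018,0,0,0,1]' 25
```

```text
clock: 17.9
eef_pos: [0.4887, 0.3538, 0.0396]
ee_rot: [-1.239, -1.751, -0.747]
wrist_force: [2.3, -7.6, 9.1]
gripper_width: 0.0507
finger_force: 78.2
clock: 18.15
eef_pos: [0.4887, 0.354, 0.0396]
ee_rot: [-1.24, -1.752, -0.747]
wrist_force: [2.8, -14.8, 11.8]
gripper_width: 0.051
finger_force: 79.0
clock: 18.4
eef_pos: [0.4887, 0.3543, 0.0397]
ee_rot: [-1.24, -1.753, -0.747]
wrist_force: [3.4, -21.2, 13.4]
gripper_width: 0.0506
finger_force: 79.9
```

```bash
python3 -m handwheel '[-0.0009,-0.001,-0.0018,0,0,0,1,-0.0009,-0.003,-0.0018,0,0,0,1,-0.0009,-0.005,-0.0018,0,0,0,1,-0.0009,-0.007,-0.0018,0,0,0,1,-0.0009,-0.008,-0.0018,0,0,0,1,-0.0009,-0.008,-0.0018,0,0,0,1]' 25; python3 -m handwheel '[0,-0.001,0,0,0,0,1,0,-0.002,0,0,0,0,1,0,-0.002,0,0,0,0,1]' 25; python3 -m handwheel '[0,-0.001,0,0,0,0,1,0,-0.002,0,0,0,0,1,0,-0.002,0,0,0,0,1]' 25;python3 - <<'E'
from kin import *
v=np.load('v2.npy'); c,R,s=cur(); Q=c+R.apply(v); print('Q nest',((Q-N)@xn).round(4),((Q-N)@yn).round(4),(Q-N)[2].round(4),'f xn,yn',s['wrist_force']@xn,s['wrist_force']@yn)
E
```

```text
clock: 18.9
eef_pos: [0.4884, 0.3538, 0.0397]
ee_rot: [-1.243, -1.752, -0.754]
wrist_force: [8.8, -3.9, 7.0]
gripper_width: 0.0508
finger_force: 77.8
clock: 19.15
eef_pos: [0.4882, 0.3537, 0.0397]
ee_rot: [-1.244, -1.752, -0.755]
wrist_force: [10.2, -2.0, 6.6]
gripper_width: 0.0505
finger_force: 77.6
clock: 19.4
eef_pos: [0.4876, 0.3534, 0.0397]
ee_rot: [-1.244, -1.752, -0.756]
wrist_force: [10.5, -1.3, 5.7]
gripper_width: 0.051
finger_force: 77.5
Q nest 0.002 -0.0051 -0.0002 f xn,yn -4.754394228646739 -9.45545520515468
```

```bash
python3 -m handwheel '[0.0009,-0.001,-0.0005,0,0,0,1,0.0009,-0.002,-0.0005,0,0,0,1,0.0009,-0.002,-0.0005,0,0,0,1]' 25; python3 -m handwheel '[0,-0.001,0,0,0,0,1,0,-0.002,0,0,0,0,1,0,-0.002,0,0,0,0,1]' 25;python3 -m handwheel '[0,-0.001,0,0,0,0,1,0,-0.002,0,0,0,0,1,0,-0.002,0,0,0,0,1]' 25
python3 - <<'E'
from kin import *
v=np.load('v2.npy'); c,R,s=cur(); Q=c+R.apply(v); print('Q nest',((Q-N)@xn).round(4),((Q-N)@yn).round(4),(Q-N)[2].round(4),'f xn,yn',s['wrist_force']@xn,s['wrist_force']@yn, s['ft_torque'])
E
```

```text
clock: 19.65
eef_pos: [0.4859, 0.3529, 0.0397]
ee_rot: [-1.244, -1.753, -0.754]
wrist_force: [9.7, -2.1, 4.5]
gripper_width: 0.0506
finger_force: 77.2
clock: 19.9
eef_pos: [0.485, 0.3525, 0.0397]
ee_rot: [-1.244, -1.753, -0.754]
wrist_force: [9.4, -3.2, 4.7]
gripper_width: 0.0506
finger_force: 77.2
clock: 20.15
eef_pos: [0.4844, 0.3523, 0.0397]
ee_rot: [-1.244, -1.753, -0.755]
wrist_force: [9.9, -0.8, 4.6]
gripper_width: 0.051
finger_force: 77.3
Q nest 0.002 -0.0017 -0.0001 f xn,yn -4.059639035331145 -9.103469692915505 [ 0.21627441 -0.68553792 -1.50673023]
```

Sliding steadily; keep on towards the end pin.

```bash
for i in 1; do python3 -m handwheel '[0,-0.001,0,0,0,0,1,0,-0.002,0,0,0,0,1,0,-0.002,0,0,0,0,1]' 25; done; python3 -m handwheel '[0,-0.001,0,0,0,0,1,0,-0.002,0,0,0,0,1,0,-0.002,0,0,0,0,1]' 25; python3 -m handwheel '[0,-0.001,0,0,0,0,1,0,-0.002,0,0,0,0,1,0,-0.002,0,0,0,0,1]' 25; python3 -m handwheel '[0,-0.001,0,0,0,0,1,0,-0.002,0,0,0,0,1,0,-0.002,0,0,0,0,1]' 25
python3 - <<'E'
from kin import *
v=np.load('v2.npy'); c,R,s=cur(); Q=c+R.apply(v); print('Q nest',((Q-N)@xn).round(4),((Q-N)@yn).round(4),(Q-N)[2].round(4),'f xn,yn',s['wrist_force']@xn,s['wrist_force']@yn, s['ft_torque'])
E
```

```text
clock: 20.4
eef_pos: [0.4843, 0.3522, 0.0398]
ee_rot: [-1.245, -1.753, -0.756]
wrist_force: [12.8, 1.3, 2.1]
gripper_width: 0.0509
finger_force: 77.1
clock: 20.65
eef_pos: [0.4842, 0.3521, 0.0398]
ee_rot: [-1.246, -1.754, -0.758]
wrist_force: [13.5, 3.4, 2.6]
gripper_width: 0.0506
finger_force: 76.8
clock: 20.9
eef_pos: [0.4841, 0.3521, 0.0398]
ee_rot: [-1.246, -1.754, -0.76]
wrist_force: [15.3, 6.1, 2.6]
gripper_width: 0.0508
finger_force: 76.5
clock: 21.15
eef_pos: [0.4841, 0.352, 0.0399]
ee_rot: [-1.247, -1.754, -0.761]
wrist_force: [16.8, 8.9, 1.8]
gripper_width: 0.0505
finger_force: 76.3
Q nest 0.0017 -0.0014 0.0 f xn,yn 2.826624849357938 -18.762088465332923 [ 0.71711248 -1.45822675 -2.55707344]
```

```bash
python3 -m handwheel '[0.0009,0.003,0.0018,0,0,0,1,0.0019,0.005,0.0035,0,0,0,1,0.0028,0.005,0.0053,0,0,0,1,0.0028,0.005,0.0053,0,0,0,1]' 25; python3 -m handwheel '[0.0009,0,0.0018,0,0,0,1,0.0019,0,0.0035,0,0,0,1,0.0019,0,0.0035,0,0,0,1]' 25;  python3 - <<'E'
from kin import *
v=np.load('v2.npy'); c,R,s=cur(); Q=c+R.apply(v); print('Q nest',((Q-N)@xn).round(4),((Q-N)@yn).round(4),(Q-N)[2].round(4),'f xn,yn',s['wrist_force']@xn,s['wrist_force']@yn, s['ft_torque'])
y=R.apply([0,1,0]);print('az',np.degrees(np.arctan2(y[1],y[0])),np.degrees(y[2]))
E
```

```text
clock: 21.48
eef_pos: [0.4841, 0.3528, 0.0399]
ee_rot: [-1.245, -1.757, -0.757]
wrist_force: [14.2, -18.2, 11.7]
gripper_width: 0.0506
finger_force: 79.6
clock: 21.73
eef_pos: [0.484, 0.3531, 0.04]
ee_rot: [-1.246, -1.758, -0.757]
wrist_force: [15.3, -32.1, 16.2]
gripper_width: 0.0507
finger_force: 81.4
Q nest 0.0028 -0.0018 0.0001 f xn,yn -35.31203687607085 -3.739704931894804 [-0.87298469 -0.33927454 -0.24440517]
az 19.026612361530457 0.5360319059782157
```

```bash
python3 -m handwheel '[-0.002,-0.002,-0.004,0,0,0,1,-0.0038,-0.003,-0.007,0,0,0,1,-0.0038,-0.003,-0.007,0,0,0,1,-0.0038,-0.003,-0.007,0,0,0,1]' 25
python3 - <<'E'
from kin import *
log(); v=np.load('v2.npy'); c,R,s=cur(); Q=c+R.apply(v); print('Q nest',((Q-N)@xn).round(4),((Q-N)@yn).round(4),(Q-N)[2].round(4),'f xn,yn',s['wrist_force']@xn,s['wrist_force']@yn, s['ft_torque'])
p,d=snap('top'); u=proj('top',[Q])[0].astype(int); a=cv2.resize(p[u[1]-30:u[1]+30,u[0]-30:u[0]+30],(400,400),interpolation=cv2.INTER_CUBIC)
p,d=snap('side'); u=proj('side',[Q])[0].astype(int); b=cv2.resize(p[u[1]-20:u[1]+20,u[0]-20:u[0]+20],(400,400),interpolation=cv2.INTER_CUBIC)
save(np.hstack([a,b]),'home.png')
E
```

```text
clock: 22.07
eef_pos: [0.484, 0.3524, 0.0399]
ee_rot: [-1.246, -1.755, -0.76]
wrist_force: [15.8, 0.5, 5.3]
gripper_width: 0.051
finger_force: 77.4
Q nest 0.0021 -0.0015 0.0001 f xn,yn -4.7412769068958065 -15.110096479374345 [ 0.3040502  -1.10510907 -1.90842013]
```

```bash
python3 -m handwheel '[0,0.003,0,0,0,0,1,0,0.006,0,0,0,0,1,0,0.006,0,0,0,0,1]' 25;python3 -m handwheel '[0.0005,0.002,0.0009,0,0,0,1,0.0009,0.004,0.0018,0,0,0,1,0.0009,0.004,0.0018,0,0,0,1]' 25
```

```text
clock: 22.42
eef_pos: [0.4842, 0.3525, 0.0398]
ee_rot: [-1.244, -1.754, -0.754]
wrist_force: [11.0, -8.0, 7.8]
gripper_width: 0.0511
finger_force: 78.3
clock: 22.67
eef_pos: [0.4843, 0.3529, 0.0398]
ee_rot: [-1.242, -1.755, -0.751]
wrist_force: [7.7, -20.0, 12.2]
gripper_width: 0.0506
finger_force: 79.6
```

```bash
python3 -m handwheel '[-0.0014,-0.002,-0.0026,0,0,0,1,-0.0014,-0.002,-0.0026,0,0,0,0.3,-0.0014,-0.002,-0.0026,0,0,0,0,-0.0014,-0.002,-0.0026,0,0,0,-0.1,-0.0014,-0.002,-0.0026,0,0,0,-0.2,-0.0014,-0.002,-0.0026,0,0,0,-0.25,-0.0014,-0.002,-0.0026,0,0,0,-0.3,-0.0014,-0.002,-0.0026,0,0,0,-0.36,-0.0014,-0.002,-0.0026,0,0,0,-0.36]' 20
python3 - <<'E'
from kin import *
log(); v=np.load('v2.npy'); c,R,s=cur(); Q=c+R.apply(v); print('Q nest',((Q-N)@xn).round(4),((Q-N)@yn).round(4),(Q-N)[2].round(4),'f xn,yn',s['wrist_force']@xn,s['wrist_force']@yn, s['wrist_force'])
E
```

```text
clock: 23.42
eef_pos: [0.4809, 0.353, 0.0388]
ee_rot: [-1.241, -1.752, -0.747]
wrist_force: [5.8, -0.4, 2.5]
gripper_width: 0.0581
finger_force: 2.3
Q nest 0.0038 0.0014 -0.0011 f xn,yn -2.3386023569068413 -5.335930346586894 [ 5.80976321 -0.43343407  2.52523769]
```

```bash
python3 -m handwheel '[0,0.003,0,0,0,0,-0.38,0,0.006,0,0,0,0,-0.4,0,0.006,0,0,0,0,-0.4,0,0.006,0,0,0,0,-0.4]' 20
python3 - <<'E'
from kin import *
c,R,s=cur(); print(s['wrist_force'].round(1),s['finger_force'],s['gripper_width'])
v=np.load('v2.npy'); Q=c+R.apply(v); print('Q nest',((Q-N)@xn).round(4),((Q-N)@yn).round(4))
Qh=Q
p,d=snap('top'); u=proj('top',[Q])[0].astype(int); a=cv2.resize(p[u[1]-30:u[1]+30,u[0]-30:u[0]+30],(400,400),interpolation=cv2.INTER_CUBIC)
p,d=snap('side'); u=proj('side',[Q])[0].astype(int); b=cv2.resize(p[u[1]-20:u[1]+20,u[0]-20:u[0]+20],(400,400),interpolation=cv2.INTER_CUBIC)
save(np.hstack([a,b]),'rel.png')
E
```

```text
clock: 23.75
eef_pos: [0.4814, 0.354, 0.0382]
ee_rot: [-1.239, -1.751, -0.742]
wrist_force: [0.0, 1.4, 0.7]
gripper_width: 0.0598
finger_force: 0.0
[0.  1.4 0.7] 0.0 0.05976737855592915
Q nest 0.0046 0.0006
```

```bash
python3 -m handwheel '[0,0,-0.01,0,0,0,-0.4,0,0,-0.03,0,0,0,-0.4,0,0,-0.06,0,0,0,-0.4,0,0,-0.1,0,0,0,-0.4,0,0,-0.18,0,0,0,-0.4,0,0,-0.26,0,0,0,-0.4,0,0,-0.34,0,0,0,-0.4,0,0,-0.4,0,0,0,-0.4,0,0,-0.4,0,0,0,-0.4,0,0,-0.4,0,0,0,-0.4]' 20
python3 - <<'E'
from kin import *
c,R,s=cur(); print(c)
p,d=snap('top'); X=cloud('top',d); u=proj('top',[N])[0].astype(int); a=cv2.resize(p[u[1]-25:u[1]+25,u[0]-25:u[0]+25],(500,500),interpolation=cv2.INTER_CUBIC)
p2,d2=snap('side'); u=proj('side',[N+[0,0,.015]])[0].astype(int); b=cv2.resize(p2[u[1]-20:u[1]+20,u[0]-12:u[0]+12],(300,500),interpolation=cv2.INTER_CUBIC)
save(np.hstack([a,b]),'fin.png')
m=(np.linalg.norm((X-N)[...,:2],axis=-1)<.045)&(X[...,2]>.03)&(X[...,2]<.06); P=X[m]-N
x=P@xn;y=P@yn; print(len(P),np.percentile(x,[2,50,98]).round(4),np.percentile(y,[2,50,98]).round(4),np.percentile(P[:,2],[5,50,98]).round(4))
m=m&(X[...,2]<.053);
E
```

```text
clock: 24.68
eef_pos: [0.5434, 0.1845, 0.1331]
ee_rot: [-1.244, -1.754, -0.747]
wrist_force: [-1.0, 0.1, -1.0]
gripper_width: 0.0599
finger_force: 0.0
[0.54337026 0.18448025 0.13309893]
309 [-0.026  -0.0018  0.0266] [-0.0253  0.0019  0.0257] [0.0127 0.025  0.0333]
```

View pics/fin.png

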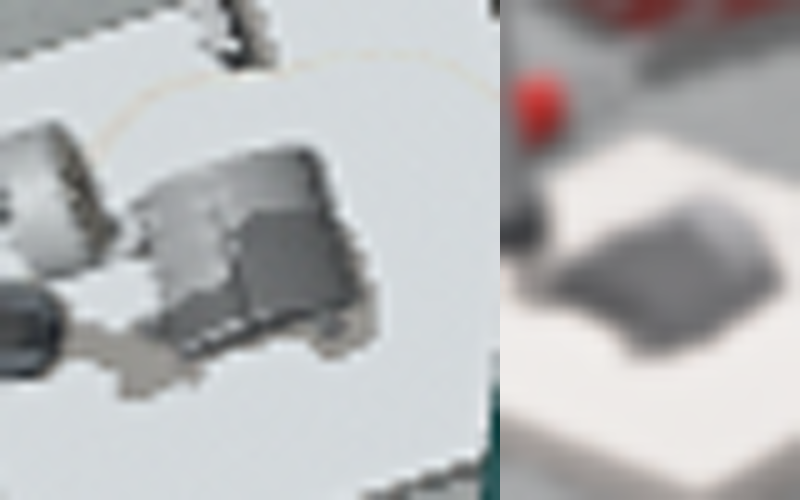

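```bash
cat > cyl.py <<'E'
from kin import *
Ps=[];
for k in range(4):
  for n in('top','side'):
    p,d=snap(n); X=cloud(n,d); m=(np.linalg.norm((X-N)[...,:2],axis=-1)<.04)&(X[...,2]>.032)&(X[...,2]<.06); Ps.append((n,X[m]-N))
for n in('top','side'):
    P=np.vstack([q for k,q in Ps if k==n]); L=np.c_[P@xn,P@yn,P[:,2]]
    f=lambda q:np.hypot((L[:,0]-q[0])*np.cos(q[1])+L[:,1]*np.sin(q[1]),L[:,2]-q[2])-.03
    s=least_squares(f,[0,0,0],loss='soft_l1',f_scale=.003,x_scale=[.01,.1,.01]); print(n,len(L),'x',s.x[0].round(4),'yaw',np.degrees(s.x[1]).round(2),'z',s.x[2].round(4),'y',np.percentile(L[:,1],[1,50,99]).round(4), f(s.x).std())
E
python3 cyl.py
```

```text
top 1210 x 0.0011 yaw -1.25 z -0.0005 y [-0.026   0.0009  0.0258] 0.0027972357843730478
side 429 x -0.0018 yaw 5.7 z -0.0021 y [-0.0277  0.0065  0.0275] 0.004090226673777971
```

Run:
```python
from kin import *
Q=N+.0025*xn-.0013*yn
for d in(.07,.045,.042): rows(tq(Q,[0,0,d],19.4,62),19.4,62)
print(ik(tq(Q,[0,0,.04],19.4,62),19.4,62))
```

```text
shift [-0.0402  0.0027  0.2614] turn [-0.0043 -0.0019 -0.0015] rows>= 3.2 clock 25.18 w 0.06
shift [-0.0403  0.0029  0.3114] turn [-0.0043 -0.0019 -0.0015] rows>= 3.8 clock 25.18 w 0.06
shift [-0.0403  0.0029  0.3174] turn [-0.0043 -0.0019 -0.0015] rows>= 3.8 clock 25.18 w 0.06
(array([-0.1 ,  0.91,  1.71,  0.96,  1.35, -1.09]), 'err mm,deg', np.float64(0.0), np.float64(0.0), 'margin', np.float64(0.67))
```

```bash
python3 -m handwheel '[-0.02,0.002,0.05,0,0,0,1,-0.04,0.003,0.1,0,0,0,1,-0.04,0.003,0.15,0,0,0,1,-0.04,0.003,0.18,0,0,0,1,-0.04,0.003,0.22,0,0,0,1,-0.04,0.003,0.26,0,0,0,1,-0.04,0.003,0.28,0,0,0,1,-0.04,0.003,0.3,0,0,0,1,-0.04,0.003,0.311,0,0,0,1,-0.04,0.003,0.311,0,0,0,1]' 60; python3 -m handwheel '[0,0,0.002,0,0,0,1,0,0,0.004,0,0,0,1,0,0,0.006,0,0,0,1,0,0,0.006,0,0,0,1]'; python3 -m handwheel '[0,0,0.002,0,0,0,1,0,0,0.004,0,0,0,1,0,0,0.006,0,0,0,1,0,0,0.006,0,0,0,1]'
```

```text
clock: 26.02
eef_pos: [0.4995, 0.309, 0.0414]
ee_rot: [-1.239, -1.752, -0.743]
wrist_force: [0.1, -0.1, 0.3]
gripper_width: 0.0
finger_force: 0.0
clock: 26.35
eef_pos: [0.4995, 0.3105, 0.0403]
ee_rot: [-1.241, -1.752, -0.744]
wrist_force: [-0.4, 0.3, 0.1]
gripper_width: 0.0
finger_force: 0.0
clock: 26.68
eef_pos: [0.498, 0.3135, 0.0386]
ee_rot: [-1.24, -1.752, -0.743]
wrist_force: [0.0, 0.0, 0.1]
gripper_width: 0.0002
finger_force: 0.0
```

```bash
python3 -m handwheel '[0,0,0.002,0,0,0,1,0,0,0.004,0,0,0,1,0,0,0.004,0,0,0,1]';python3 -m handwheel '[0,0,0.002,0,0,0,1,0,0,0.004,0,0,0,1,0,0,0.004,0,0,0,1]'; python3 -m handwheel '[0,0,0.002,0,0,0,1,0,0,0.004,0,0,0,1,0,0,0.004,0,0,0,1]'
```

```text
clock: 26.93
eef_pos: [0.4978, 0.3148, 0.0379]
ee_rot: [-1.24, -1.752, -0.744]
wrist_force: [1.5, -2.6, 2.7]
gripper_width: -0.0002
finger_force: 1.7
clock: 27.18
eef_pos: [0.4979, 0.3153, 0.0379]
ee_rot: [-1.24, -1.753, -0.745]
wrist_force: [1.6, -15.7, 9.7]
gripper_width: -0.0001
finger_force: 9.1
clock: 27.43
eef_pos: [0.498, 0.3157, 0.0378]
ee_rot: [-1.239, -1.754, -0.746]
wrist_force: [2.6, -29.2, 17.5]
gripper_width: 0.0001
finger_force: 16.4
```

```bash
python3 -m handwheel '[0,0,-0.005,0,0,0,1,0,0,-0.01,0,0,0,1,0,0,-0.03,0,0,0,1,0,0,-0.08,0,0,0,1,0,0,-0.15,0,0,0,1,0,0,-0.23,0,0,0,1,0,0,-0.3,0,0,0,1,0,0,-0.35,0,0,0,1,0,0,-0.35,0,0,0,1,0,0,-0.35,0,0,0,1]'; python3 cyl.py
python3 - <<'E'
from kin import *
s=env.observe(); print(s['clock'],s['wrist_force'].round(1),s['joint_velocities'].round(3))
E
```

```text
clock: 28.27
eef_pos: [0.5492, 0.1714, 0.1183]
ee_rot: [-1.242, -1.753, -0.746]
wrist_force: [-1.1, 0.5, -0.8]
gripper_width: -0.0
finger_force: 0.0
top 1215 x 0.0009 yaw 0.47 z -0.0004 y [-0.0266  0.0003  0.0255] 0.002653850571381454
side 413 x -0.0012 yaw 7.19 z -0.002 y [-0.0274  0.0077  0.0266] 0.004125133497416737
28.6667 [0.1 0.8 0.5] [-0.005 -0.004 -0.005 -0.003  0.     0.   ]
```

```bash
python3 -c "
from plant import job
print(job.job_done())"
```

```text
the job is handed in; nothing more can be done
None
```

The rocker is turned over, set flat side down in the nest, pushed home against the pins and let go; the job was handed in at about 29 s of the 69 s allowed, and the hand-in gave no verdict. By the top camera it lies about 1 mm from its place, within 1° of square; the side camera's fit was too noisy to confirm the yaw.

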